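Load the ink rack for the drawing class and lock its gate

ROBOT

A 7-joint arm with a two-finger parallel gripper is mounted at the origin on the work surface. World frame = base frame: x ahead of the robot, y to its left, z up, the work surface at z = 0. Lengths are in m, angles in rad, forces in N, time in s.
With the tool pointing down it reaches from about 0.4 to 0.85 m from the base axis. Payload 10.4 kg.
Tool frame: the origin (TCP) lies between the finger pads; the fingertips stand ahead of it and the grasp point (between the pads) lies 5 mm behind it (manip.tip_extent is the z of the fingertips in the tool frame, in m); z points along the fingers, y is the line along which they close (so a half turn about z gives the same grasp; the last joint's range is limited). The gripper opens to 85 mm and grips with 20 to 120 N. Pads are 22 mm wide; open, the fingers measure 114 mm over their backs; the gripper's body (76 mm by 85 mm) begins 54 mm behind the grasp point. The pads swing forward as they close: fully open they stand 13 mm farther back than shut.
Start: joints at [-1.159, 0.332, -0.065, 1.46, 0.022, 1.35, -0.088], TCP at [0.263, 0.567, 0.245] pointing down, gripper open.
Joint ranges: [-2.6, 2.6], [-0.5, 2.12], [-1.47, 1.34], [0.16, 2.42], [-1.27, 4.41], [0.06, 2.06], [-2.6, 2.6]. Speed limits (rad/s): [2.22, 2.22, 2.79, 2.79, 3.14, 3.14, 3.14].

INTERFACE

Orientations are given as a unit quaternion [x, y, z, w].
In Python, from workcell import status, viewer, manip gives the robot as it stands.
- The arm moves only by the tool play_rows, never from a script. Its argument "plan" is one flat list of numbers, 7 for each row, row after row: the turn, a rotation vector about the tool's x, y, z in degrees, then the shift along the tool's x, y, z in m, then the opening, from 0 (shut) to 1 (fully open). In form: [ax, ay, az, dx, dy, dz, grip, ax, ay, az, dx, dy, dz, grip, ...]. A call has 1 to 20 rows; each row is the pose to reach, as a shift and turn from the pose commanded when the call began, along the tool's axes at that moment; what a row does not reach only later rows make up. A row lasts 1/8 s, in which the tool goes at most 62.5 mm and 10.7 degrees, less where a joint would pass 70% of its speed; a pose out of reach is approached as far as the arm can. A call with a gripper value outside its range is refused whole. The fingers move at their own pace and stop on an object; "squeeze" is the grip in N (left out, the last holds). Time passes only in rows, so rows that repeat a pose let the fingers close. It gives the time, the measured TCP pose, the force, the opening and the grip force at its end, in the units of the state.
- status.get_obs(): the state, without advancing time (a new reading comes with each control period).
- viewer.camera(name): name is "scene" or "top" or "wrist"; returns the picture (480x640x3 uint8, red, green, blue); there is no depth.
- viewer.camera_model(name): a dict with "fx", "fy", "cx", "cy" (pixels), "R" (3x3) and "t" (3): a world point X has camera coordinates R X + t. Camera axes: x right, y down, z forward; pixel columns grow to the right and rows downward; lengths in m; the calibration is good to about 2 mm. A picture is of the moment at which its call begins: read the wrist's pose just before it. camera_model takes no time and is no camera call; for the wrist camera it gives the pose at the moment of the call.
- manip.hand_in(): hands the job in; it is judged then, once.
The state is a dict: "clock": time; "joint_pos": joint angles; "joint_velocities": joint speeds; "tau": joint torques, N m; "position": TCP position; "ee_rot": TCP orientation; "ft_force": force on the tool from outside, world axes, zero at the start; "torque": the same for the moment, N m; "grip_width": opening from 0.0 (shut) to 1.0 (fully open); "grasp_force": force on a finger pad.
Only numpy, scipy, OpenCV 4.12 (cv2) and the standard library are available. Lean on these libraries where they do the work, as an engineer would, in place of code of your own. Each camera call takes 0.05 s, during which the arm holds its last target. There are 200 camera calls.

TASK

Load the sloping carry rack for the drawing class: turn the T-pin to free it and lift it out (the drilled block holds it meanwhile), swing the gate wide open, and stack every boxed ink set that is there flat in one straight pile on the middle of the deck, long way up and down the slope, each pushed back snug against the backboard. Then swing the gate fully shut and lock it again as you found it: T-pin straight down through both slots until its collar sits on the gate, and a quarter turn so that its head lies crosswise under the bracket. Do not knock over or shove aside the other things on the desk.

Things in the scene. Friction and masses are not known exactly. Their poses are not given: they have to be found in the camera images.
- rack: Sloping plywood carry rack, fixed on the desk. Base 200 x 150 mm; origin under it. x points to its back, y to its left seen from the gate side, z up. Two 16 mm square posts, 130 mm high, at x = -71, y = +73 and -73 mm; the gate hangs on the left one (+y). A 50 x 50 x 5 mm bracket plate sticks out sideways from the right one, top at z = 135 mm, nothing under it, slotted like the gate.
- deck: The rack's deck, sloping 15 degrees down to the backboard. Origin on its surface at the foot of the backboard, mid-width; x down-slope into the backboard, y left, z square off the deck. Surface z = 0, x = -128 to 0, y = -65 to 65 mm; backboard face x = 0, up to z = 170 mm. Side lips outside y = +-65 mm rise to z = 14 mm. Friction holds a carton where it is put: it does not slide by itself.
- slot (a point): Middle of the shut gate's slot, on the top face of the gate's end plate, 142 mm above the desk. The slot is 34 mm long along the rack's y (along the shut gate), 15 mm wide along the rack's x. It goes through the end plate (5 mm) and, 2 mm below, through the bracket (5 mm), whose underside is 12 mm below this point.
- gate (a joint): Gate angle, rad: 0 shut, up to 1.8 open. Its free end swings level out to the front, towards the robot (clockwise from above as it opens); it stays where left (friction 0.06 N m). A steel bar 18 mm wide, top at 142 mm, rails hung below it down to 84 mm, a knob on it; at its end, 176 mm from the hinge, a slotted plate 50 x 50 x 5 mm that lies over the bracket when shut.
- gate_knob (a point): On the axis of the gate's upright round wooden knob, 18 mm in diameter, which stands on the bar from 142 to 176 mm above the desk; this point is 160 mm above the desk and 85 mm from the hinge axis.
- gate_hinge (a point): On the gate's upright hinge axis, above the left post, 160 mm above the desk.
- pin: Loose T-pin, 63 mm tall, 90 g. Origin under the middle of its T-head, z up. T-head 28 mm along x, 10 along y, 8 high; shank 9 mm in diameter; round collar 42 mm across from z = 23 to 27 mm; on it a black handle 42 mm along x, 14 along y, z = 27 to 63 mm, lying the same way as the head. At the start it locks the shut gate: collar on the gate's plate, head under the bracket, crosswise to the slot.
- pin_collar (a point): Middle of the underside of the pin's collar.
- block: Wooden block fixed on the desk, 70 x 70 x 45 mm high, with a round hole 33 mm across and 30 mm deep in the middle of its top, in which the T-pin can stand upright with its collar on the block's top. Origin under its middle.
- carton1: Boxed ink set, a closed cardboard carton lying flat: 110 mm (own x) by 62 mm (y) by 34 mm high (z), about 180 g; origin in the middle of its underside. From start to start two to four such cartons are there; the others are absent (None).
- carton2: Boxed ink set, a closed cardboard carton lying flat: 110 mm (own x) by 62 mm (y) by 34 mm high (z), about 180 g; origin in the middle of its underside. From start to start two to four such cartons are there; the others are absent (None).
- carton3: Boxed ink set, a closed cardboard carton lying flat: 110 mm (own x) by 62 mm (y) by 34 mm high (z), about 180 g; origin in the middle of its underside. From start to start two to four such cartons are there; the others are absent (None).
- carton4: Boxed ink set, a closed cardboard carton lying flat: 110 mm (own x) by 62 mm (y) by 34 mm high (z), about 180 g; origin in the middle of its underside. From start to start two to four such cartons are there; the others are absent (None).
- ink_small: Bystander, to be left alone: small brown ink bottle, 30 mm across, 62 mm tall; origin in the middle of its underside.
- ink_jar: Bystander, to be left alone: squat ink jar, 56 mm across, 65 mm tall; origin in the middle of its underside.
- ink_tall: Bystander, to be left alone: brown ink bottle, 46 mm across, 110 mm tall; origin in the middle of its underside.
- beaker: Bystander, to be left alone: open orange water beaker, 72 mm across, 85 mm tall; origin in the middle of its underside.
- tape: Bystander, to be left alone: roll of white tape lying flat, 76 mm across, 22 mm tall; origin in the middle of its underside.
- eraser: Bystander, to be left alone: white eraser, 50 x 24 x 13 mm; origin in the middle of its underside.
- palette_cup: Bystander, to be left alone: white porcelain dish, 62 mm across, 12 mm tall; origin in the middle of its underside.
There are look-alikes about, which are no part of the job. What is shaped like the carton4 but green or purple is not meant.

How it is judged:
By the outcome, as a careful person would: the job done as asked, in the order asked, and still so for the second after the job is handed in, with the robot touching nothing.
Of carton1, carton2, carton3, carton4 only 2 to 4 are there at a start; the rules pass over those that are not, and their reading is None.
At some moment in a run one of carton1, carton2, carton3, carton4 may be knocked a few centimetres aside while the robot is not near it.
It also fails if it takes over 210 s, if anything falls off the work surface, if the arm or the gripper's body presses on something with over 40 N, if the wrist force passes 120 N, or if a joint passes its speed limit or range.

## Working session

There is one attempt and no reset: what is moved stays moved. The work goes in short steps, Python scripts to look and compute and a tool call to move; the robot and the scene stay as the last step left them, time stands still between calls to the robot, and variables do not carry over. Pictures are saved under pics/ and viewed, at most 14 in all, crops included, and the job is handed in when it is done.

Besides the shell and the picture viewer there is one more tool, called after "Call:" as name(argument=value, ...) on one line, values as JSON. play_rows: Moves the arm, as the interface text tells. Its arguments: {"type":"object","properties":{"plan":{"type":"array","items":{"type":"number"}},"squeeze":{"type":"number"}},"required":["plan"]}

```bash
ls; mkdir -p pics; python3 - <<'E'
from workcell import status, viewer, manip
import cv2
print(status.get_obs(), manip.tip_extent)
for n in("scene","top"):
    im=viewer.camera(n); cv2.imwrite(f"pics/{n}0.png",im[:,:,::-1]); m=viewer.camera_model(n); print(n,m)
E
```

```text
pics
{'clock': 0.0, 'joint_pos': array([-1.15862505,  0.33289544, -0.06468973,  1.46093631,  0.02162853,
        1.34994528, -0.08851361]), 'joint_velocities': array([ 0.00169145,  0.00069047,  0.00042155, -0.00082487, -0.00091775,
        0.00035831, -0.00040728]), 'tau': array([-8.94226559e-04, -6.25421619e+01,  4.86067508e-02, -3.91611207e+01,
        1.62138767e-02,  9.56249511e-03, -1.39843090e-05]), 'position': array([0.26311588, 0.56651139, 0.2445036 ]), 'ee_rot': array([ 2.15675598e-01,  9.76464788e-01, -7.35783604e-04, -1.10546474e-04]), 'ft_force': array([-0.37683219, -1.09440725,  0.79600866]), 'torque': array([-0.03816417,  0.00942524,  0.03393883]), 'grasp_force': 0.0, 'grip_width': 1.0009298452980693} 0.014
scene {'fx': 458.89465199284297, 'fy': 458.89465199284297, 'cx': 321.9489863910523, 'cy': 238.46480818240235, 'R': array([[ 0.84807955,  0.52961575,  0.0163777 ],
       [ 0.36752817, -0.56569969, -0.7381781 ],
       [-0.38168589,  0.63205302, -0.67440705]]), 't': array([-0.43250011, -0.07695237,  1.32597832])}
top {'fx': 476.3800607445335, 'fy': 476.3800607445335, 'cx': 315.27601445553404, 'cy': 240.37615334264956, 'R': array([[ 0.0083812 , -0.99989802, -0.01156307],
       [-0.98210269, -0.00605508, -0.18824887],
       [ 0.18815965,  0.01293387, -0.98205329]]), 't': array([0.0510234 , 0.47497497, 1.05792308])}
```

View pics/scene0.png

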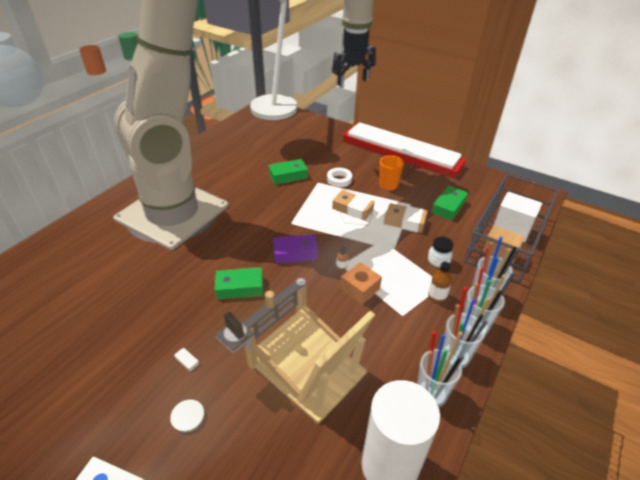

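View pics/top0.png

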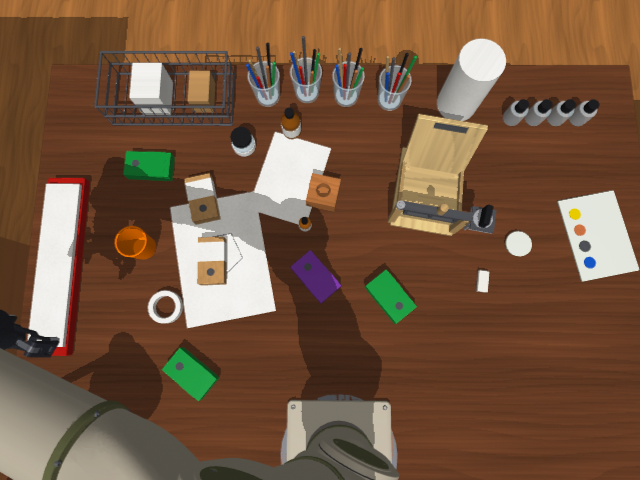

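Scene: candidate cartons kraft/white at top-view (202,198) and (211,260); green ones at (148,165), (190,375), (391,296) and purple (316,277) are look-alikes; the kraft box in the basket (200,85) is not in play. The rack is at (435,180), pin (484,217), block (323,190). Close crop to check.

```bash
python3 - <<'E'
import cv2,numpy as np
t=cv2.imread("pics/top0.png"); s=cv2.imread("pics/scene0.png")
r=lambda im,x,y,w,h:cv2.resize(im[y:y+h,x:x+w],(400,300),interpolation=cv2.INTER_CUBIC)
cv2.imwrite("pics/crop0.png",np.vstack([np.hstack([r(t,160,160,140,105),r(t,160,200,140,105)]),np.hstack([r(t,385,140,140,105),r(s,320,170,120,90)])]))
E
```

```text
(no output)
```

View pics/crop0.png

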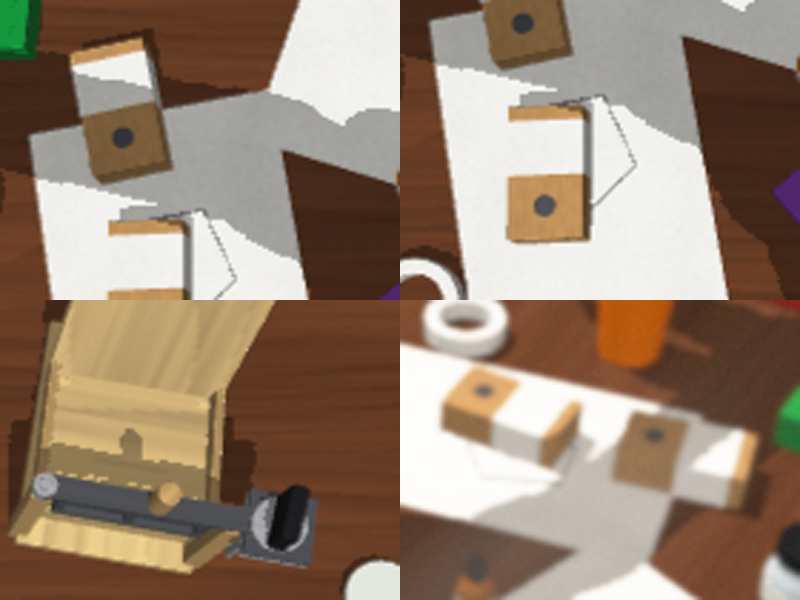

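```bash
cat > h.py <<'E'
from workcell import status, viewer, manip
import cv2, numpy as np
from scipy.spatial.transform import Rotation as Ro
def ray(m,u,v,z):
    d=m["R"].T@np.array([(u-m["cx"])/m["fx"],(v-m["cy"])/m["fy"],1.]); c=-m["R"].T@m["t"]
    return (c+d*(z-c[2])/d[2])
def proj(m,X):
    p=m["R"]@np.array(X)+m["t"]; return np.array([m["fx"]*p[0]/p[2]+m["cx"],m["fy"]*p[1]/p[2]+m["cy"]])
def tri(ms,ps):
    A=[];b=[]
    for m,(u,v) in zip(ms,ps):
        d=m["R"].T@np.array([(u-m["cx"])/m["fx"],(v-m["cy"])/m["fy"],1.]); d/=np.linalg.norm(d); c=-m["R"].T@m["t"]
        P=np.eye(3)-np.outer(d,d); A.append(P); b.append(P@c)
    return np.linalg.solve(sum(A),sum(b))
def down(psi):
    "tool down, closing line (tool y) at world angle psi (deg)"
    y=np.array([np.cos(np.radians(psi)),np.sin(np.radians(psi)),0]); z=np.array([0,0,-1.])
    return Ro.from_matrix(np.c_[np.cross(y,z),y,z])
def delta(p,R,o=None,p0=None,R0=None):
    "row from pose (p0,R0) (now) to (p,R)"
    o=status.get_obs() if o is None else o
    p0=o["position"] if p0 is None else np.array(p0); R0=Ro.from_quat(o["ee_rot"]) if R0 is None else R0
    return np.round((R0.inv()*R).as_rotvec(True),2), np.round(R0.inv().apply(np.array(p)-p0),4)
E
python3 - <<'E'
from h import *
m=viewer.camera_model("top"); np.set_printoptions(precision=4,suppress=True)
for n,u,v,z in [("hinge",400.7,204.7,.155),("knob",443.8,207.2,.176),("collar",483,217,.146),("block hole",323,190,.045),
 ("c1 fl",189,177,.034),("c1 fr",213,172,.034),("c1 nl",193,222,.034),("c1 nr",219,215,.034),("c2fl",198,238,.034),("c2fr",226,238,.034),("c2nl",198,284,.034),("c2nr",225,284,.034),
 ("small",305,220,.062),("jar",242,130,.065),("tall",291,110,.11),("beaker",131,240,.085),("tape",164,307,.022),("purple",316,277,.034),("green",391,296,.034),("eraser",483,281,.013),("cup",519,243,.012),("bb",410,118,.2)]:
    print(n,ray(m,u,v,z))
E
```

```text
hinge [ 0.5313 -0.1264  0.155 ]
knob [ 0.5207 -0.2112  0.176 ]
collar [ 0.5078 -0.3007  0.146 ]
block hole [0.5961 0.0372 0.045 ]
c1 fl [0.6304 0.3602 0.034 ]
c1 fr [0.6432 0.3028 0.034 ]
c1 nl [0.5192 0.3442 0.034 ]
c1 nr [0.5366 0.2834 0.034 ]
c2fl [0.4808 0.3302 0.034 ]
c2fr [0.4812 0.2643 0.034 ]
c2nl [0.3727 0.3243 0.034 ]
c2nr [0.3731 0.2619 0.034 ]
small [0.519  0.0783 0.062 ]
jar [0.7377 0.2312 0.065 ]
tall [0.7672 0.112  0.11  ]
beaker [0.4653 0.4671 0.085 ]
tape [0.32   0.4034 0.022 ]
purple [0.3908 0.0522 0.034 ]
green [ 0.3484 -0.1195  0.034 ]
eraser [ 0.3865 -0.338   0.013 ]
cup [ 0.4776 -0.4286  0.012 ]
bb [ 0.7058 -0.1427  0.2   ]
```

```bash
python3 - <<'E'
from h import *
o=status.get_obs()
print(delta([.56,.04,.30],down(-7.7),o))
m=viewer.camera_model("wrist"); c=-m["R"].T@m["t"]; R0=Ro.from_quat(o["ee_rot"])
print(R0.inv().apply(c-o["position"]), R0.inv().apply(m["R"].T.T) , m["fx"])
E
```

```text
(array([-6.000e-02,  5.000e-02,  7.279e+01]), array([-0.491 , -0.3526, -0.0549]))
[ 0.0826573   0.00097227 -0.12963119] [[-1.35662129e-04  9.99999906e-01 -4.11395041e-04]
 [-9.47439468e-01 -2.60151341e-04 -3.19934973e-01]
 [-3.19935050e-01  3.46368840e-04  9.47439414e-01]] 384.4645003244837
```

Call:
play_rows(plan=[0, 0, 36, -0.245, -0.176, -0.05, 1, 0, 0, 72.8, -0.491, -0.353, -0.055, 1, 0, 0, 72.8, -0.491, -0.353, -0.055, 1, 0, 0, 72.8, -0.491, -0.353, -0.055, 1, 0, 0, 72.8, -0.491, -0.353, -0.055, 1, 0, 0, 72.8, -0.491, -0.353, -0.055, 1, 0, 0, 72.8, -0.491, -0.353, -0.055, 1, 0, 0, 72.8, -0.491, -0.353, -0.055, 1, 0, 0, 72.8, -0.491, -0.353, -0.055, 1, 0, 0, 72.8, -0.491, -0.353, -0.055, 1, 0, 0, 72.8, -0.491, -0.353, -0.055, 1, 0, 0, 72.8, -0.491, -0.353, -0.055, 1, 0, 0, 72.8, -0.491, -0.353, -0.055, 1, 0, 0, 72.8, -0.491, -0.353, -0.055, 1, 0, 0, 72.8, -0.491, -0.353, -0.055, 1, 0, 0, 72.8, -0.491, -0.353, -0.055, 1])

```text
clock: 2.1
position: [0.5598, 0.0401, 0.3003]
ee_rot: [0.753, 0.658, 0.0, -0.0]
ft_force: [-0.4, -0.7, -0.1]
grip_width: 1.0
grasp_force: 0.0
```

```bash
python3 - <<'E'
from h import *
o=status.get_obs(); np.set_printoptions(precision=4,suppress=True)
m=viewer.camera_model("wrist"); im=viewer.camera("wrist")[:,:,::-1].copy(); cv2.imwrite("pics/w1.png",im)
print(o["position"],o["joint_pos"], proj(m,[.5961,.0372,.045]))
hsv=cv2.cvtColor(im,cv2.COLOR_BGR2HSV); u,v=proj(m,[.5961,.0372,.045]).astype(int); print(hsv[v,u],hsv[v+25,u+40])
np.save("pics/w1m.npy",m,allow_pickle=True)
print(delta([.508,-.301,.28],down(-97.7),o))
E
```

```text
[0.5598 0.0401 0.3003] [-0.5725  0.1676  0.4808  1.5716 -0.0782  1.4214 -0.22  ] [353.9423 195.8206]
[ 14 149 116] [ 11 129  73]
(array([-0.01, -0.01, 90.01]), array([-0.345 , -0.0057,  0.0203]))
```

View pics/w1.png

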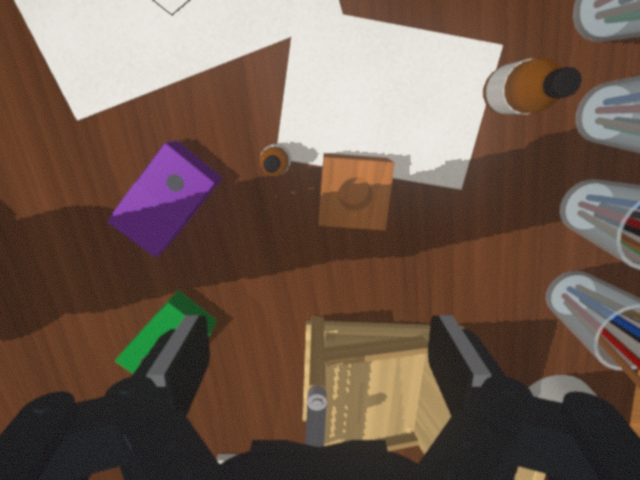

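The wrist view shows the block with its hole at about (355,193), purple and green look-alikes at left, and the rack below at (370,390).

Call:
play_rows(plan=[0, 0, 45, -0.172, -0.003, 0.01, 1, 0, 0, 90, -0.345, -0.0057, 0.02, 1, 0, 0, 90, -0.345, -0.0057, 0.02, 1, 0, 0, 90, -0.345, -0.0057, 0.02, 1, 0, 0, 90, -0.345, -0.0057, 0.02, 1, 0, 0, 90, -0.345, -0.0057, 0.02, 1, 0, 0, 90, -0.345, -0.0057, 0.02, 1, 0, 0, 90, -0.345, -0.0057, 0.02, 1, 0, 0, 90, -0.345, -0.0057, 0.02, 1, 0, 0, 90, -0.345, -0.0057, 0.02, 1, 0, 0, 90, -0.345, -0.0057, 0.02, 1, 0, 0, 90, -0.345, -0.0057, 0.02, 1])

```text
clock: 3.65
position: [0.5079, -0.3012, 0.2803]
ee_rot: [0.998, -0.067, 0.0, -0.0]
ft_force: [-0.7, 0.2, 0.1]
grip_width: 1.002
grasp_force: 0.0
```

```bash
python3 - <<'E'
from h import *
o=status.get_obs(); np.set_printoptions(precision=4,suppress=True)
m=viewer.camera_model("wrist"); im=viewer.camera("wrist")[:,:,::-1].copy(); cv2.imwrite("pics/w2.png",im)
np.save("pics/w2m.npy",m,allow_pickle=True)
m1=np.load("pics/w1m.npy",allow_pickle=True).item(); w1=cv2.imread("pics/w1.png")
print("block",ray(m1,355,193,.045), o["position"])
for z,p in [(.176,[.5207,-.2112,.176]),(.146,[.5078,-.3007,.146])]: print(proj(m,p))
a=cv2.resize(w1[140:245,300:440],(400,300),interpolation=cv2.INTER_CUBIC)
cv2.imwrite("pics/v2.png",np.hstack([im,np.vstack([a[:, :300][:240],cv2.resize(w1[150:235,310:400],(300,240))])])[:, :][:480] if 0 else cv2.resize(np.hstack([im,cv2.resize(w1[140:245,300:440],(640,480),interpolation=cv2.INTER_CUBIC)]),(800,300)))
E
```

```text
block [0.5975 0.0399 0.045 ] [ 0.5079 -0.3012  0.2803]
[178.9863 245.0092]
[319.2309 232.4181]
```

View pics/v2.png

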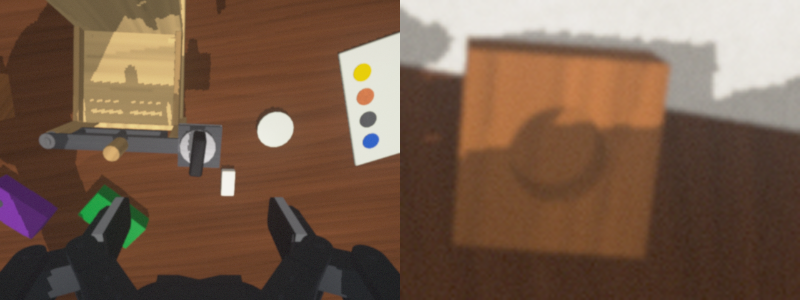

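The view shows the pin with its collar near (315,240) in the wrist image and the handle roughly along image-vertical; the gate knob is near (178,240).

```bash
python3 - <<'E'
from h import *
np.set_printoptions(precision=4,suppress=True)
im=cv2.imread("pics/w2.png"); m=np.load("pics/w2m.npy",allow_pickle=True).item()
c=im[180:300,260:370]; hsv=cv2.cvtColor(c,cv2.COLOR_BGR2HSV)
k=((hsv[:,:,2]<60)).astype(np.uint8); col=((hsv[:,:,1]<50)&(hsv[:,:,2]>120)).astype(np.uint8)
for nm,q in(("handle",k),("collar",col)):
    cs,_=cv2.findContours(q,cv2.RETR_EXTERNAL,cv2.CHAIN_APPROX_NONE); cs=sorted(cs,key=cv2.contourArea)[::-1][:3]
    for s in cs: 
        if cv2.contourArea(s)>40: print(nm,cv2.contourArea(s),cv2.minAreaRect(s),cv2.boundingRect(s), cv2.minEnclosingCircle(s))
cv2.imwrite("pics/pin.png",cv2.resize(c,(733,600),fx=1,fy=1,interpolation=cv2.INTER_CUBIC))
m1=viewer.camera_model("top")
E
```

```text
handle 522.5 ((56.095558166503906, 64.68771362304688), (19.746171951293945, 68.99475860595703), 6.709836959838867) (43, 30, 26, 69) ((54.5, 64.5), 35.107078552246094)
collar 602.5 ((76.24111938476562, 56.624366760253906), (18.096750259399414, 50.08667755126953), 4.085616588592529) (66, 31, 20, 51) ((67.5, 56.0), 25.045059204101562)
collar 577.5 ((34.5888786315918, 55.24480438232422), (19.377017974853516, 49.07124710083008), 1.847610354423523) (25, 31, 21, 50) ((42.5, 55.5), 24.545974731445312)
collar 424.0 ((101.0, 104.5), (29.0, 16.0), 90.0) (93, 90, 17, 30) ((101.0, 105.0), 16.124614715576172)
```

View pics/pin.png

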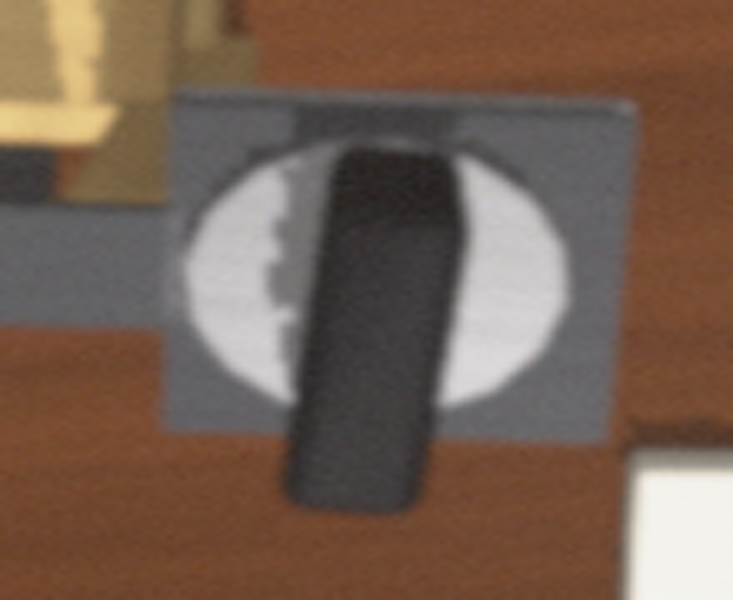

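```bash
python3 - <<'E'
from h import *
np.set_printoptions(precision=4,suppress=True)
m=np.load("pics/w2m.npy",allow_pickle=True).item()
P=lambda x,y,z:ray(m,260+x*110/733,180+y/5,z)
ang=lambda d:np.degrees(np.arctan2(d[1],d[0]))
A,B,C,D=[P(*q,.142) for q in[(170,92),(635,108),(605,440),(163,430)]]
print("plate",(A+B+C+D)/4,ang(A-B),ang(A-D),ang(B-C),ang(D-C),np.linalg.norm(A-B),np.linalg.norm(A-D))
a,b,c,d=[P(*q,.182) for q in[(328,222),(463,232),(416,512),(287,503)]]
print("handle",(a+b+c+d)/4,ang(a-d),ang(b-c),np.linalg.norm(a-d),np.linalg.norm(a-b))
col=P(378,275,.146);print("collar",col)
for z in(.142,.15,.16):
    h=ray(m,73.6,225.6,z);print("hinge",h,ang(h-col),np.linalg.norm(h-col))
k=ray(m,178,240,.176);print("knob",k,ang(k-col),np.linalg.norm(k[:2]-col[:2]))
E
```

```text
plate [ 0.505  -0.3002  0.142 ] 79.66672888191736 -10.097055997790669 -9.716308298531326 80.4803722380892 0.04959149847699397 0.05174012477260829
handle [ 0.5049 -0.2982  0.182 ] -14.101125686823085 -14.03489403370318 0.03811393733376246 0.012568759842278909
collar [ 0.5061 -0.2987  0.146 ]
hinge [ 0.5355 -0.1246  0.142 ] 80.43330540447745 0.17659022886377815
hinge [ 0.5371 -0.1301  0.15  ] 79.59204177151635 0.17138465836818637
hinge [ 0.5391 -0.1371  0.16  ] 78.46606669054462 0.16547820177035985
knob [ 0.5241 -0.2114  0.176 ] 78.3448645849991 0.08907303048410133
```

Call:
play_rows(plan=[0, 0, 6.3, -0.0027, -0.0024, 0.05, 1, 0, 0, 6.3, -0.0027, -0.0024, 0.09, 1, 0, 0, 6.3, -0.0027, -0.0024, 0.105, 1, 0, 0, 6.3, -0.0027, -0.0024, 0.114, 1, 0, 0, 6.3, -0.0027, -0.0024, 0.114, 1, 0, 0, 6.3, -0.0027, -0.0024, 0.114, 0, 0, 0, 6.3, -0.0027, -0.0024, 0.114, 0, 0, 0, 6.3, -0.0027, -0.0024, 0.114, 0, 0, 0, 6.3, -0.0027, -0.0024, 0.114, 0, 0, 0, 6.3, -0.0027, -0.0024, 0.114, 0, 0, 0, 6.3, -0.0027, -0.0024, 0.114, 0, 0, 0, 6.3, -0.0027, -0.0024, 0.114, 0], squeeze=40)

```text
clock: 5.2
position: [0.5057, -0.2985, 0.1665]
ee_rot: [0.993, -0.122, 0.0, -0.0]
ft_force: [-1.1, 1.3, 4.4]
grip_width: 0.153
grasp_force: 43.2
```

Call:
play_rows(plan=[0, 0, -10, 0, 0, 0, 0, 0, 0, -20, 0, 0, 0, 0, 0, 0, -30, 0, 0, 0, 0, 0, 0, -40, 0, 0, 0, 0, 0, 0, -50, 0, 0, 0, 0, 0, 0, -60, 0, 0, 0, 0, 0, 0, -70, 0, 0, 0, 0, 0, 0, -80, 0, 0, 0, 0, 0, 0, -88, 0, 0, 0, 0, 0, 0, -94, 0, 0, 0, 0, 0, 0, -94, 0, 0, 0, 0, 0, 0, -94, 0, 0, 0, 0, 0, 0, -94, 0, 0, -0.004, 0, 0, 0, -94, 0, 0, -0.008, 0, 0, 0, -94, 0, 0, -0.008, 0])

```text
clock: 7.08
position: [0.5056, -0.2985, 0.1744]
ee_rot: [0.766, 0.643, 0.0, 0.0]
ft_force: [-0.2, 0.7, -0.4]
grip_width: 0.158
grasp_force: 42.5
```

Call:
play_rows(plan=[0, 0, 0, 0, 0, -0.02, 0, 0, 0, 0, 0, 0, -0.04, 0, 0, 0, 0, 0, 0, -0.08, 0, 0, 0, 0, 0.05, 0.004, -0.08, 0, 0, 0, 0, 0.348, 0.031, -0.08, 0, 0, 0, 0, 0.348, 0.031, -0.08, 0, 0, 0, 0, 0.348, 0.031, -0.08, 0, 0, 0, 0, 0.348, 0.031, -0.08, 0, 0, 0, 0, 0.348, 0.031, -0.08, 0, 0, 0, 0, 0.348, 0.031, -0.06, 0, 0, 0, 0, 0.348, 0.031, -0.06, 0, 0, 0, 0, 0.348, 0.031, -0.06, 0])

```text
clock: 8.57
position: [0.5967, 0.0378, 0.2349]
ee_rot: [0.767, 0.642, 0.0, 0.0]
ft_force: [-0.2, 0.2, -0.0]
grip_width: 0.155
grasp_force: 42.5
```

```bash
python3 - <<'E'
from h import *
o=status.get_obs(); np.set_printoptions(precision=4,suppress=True)
m=viewer.camera_model("wrist"); im=viewer.camera("wrist")[:,:,::-1].copy(); cv2.imwrite("pics/w3.png",im)
np.save("pics/w3m.npy",m,allow_pickle=True)
print(o["position"], proj(m,[.597,.039,.045]))
E
```

```text
[0.5967 0.0378 0.2349] [318.3074 212.5728]
```

View pics/w3.png

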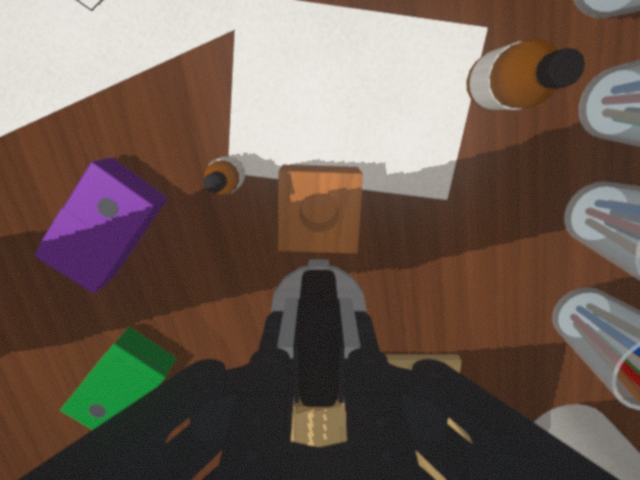

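Block in view, hole at about (319,210); small bottle at (225,176). Refine the hole numerically.

```bash
python3 - <<'E'
from h import *
np.set_printoptions(precision=4,suppress=True,linewidth=200)
m=np.load("pics/w3m.npy",allow_pickle=True).item(); im=cv2.imread("pics/w3.png")
b=im[150:265,260:380]; hsv=cv2.cvtColor(b,cv2.COLOR_BGR2HSV)
q=((hsv[:,:,0]<16)&(hsv[:,:,2]>95)&(hsv[:,:,1]>110)).astype(np.uint8); 
cs,_=cv2.findContours(q,cv2.RETR_EXTERNAL,cv2.CHAIN_APPROX_NONE); c=max(cs,key=cv2.contourArea); print(cv2.boundingRect(c),cv2.minAreaRect(c),cv2.contourArea(c))
g=cv2.cvtColor(im,cv2.COLOR_BGR2GRAY)
print("row222",g[222,274:366]); print("row212",g[212,274:366]); print("col300",g[160:260,290]); print("col319",g[160:260,319])
E
```

```text
(18, 16, 84, 87) ((58.746002197265625, 59.480979919433594), (83.65743255615234, 85.1092300415039), 2.1610794067382812) 6676.0
row222 [55 53 53 64 71 78 78 80 82 81 80 79 74 78 82 82 83 80 85 86 83 83 84 85 87 83 81 80 76 71 72 71 71 71 71 70 72 75 74 76 76 77 80 80 82 83 82 79 82 79 76 74 77 70 75 77 76 75 74 75 72 78 79 84 85 83
 86 86 86 90 91 89 89 88 90 91 89 90 89 85 89 85 88 86 82 76 61 58 56 56 55 54]
row212 [54 55 56 64 72 78 82 85 87 84 84 83 77 81 84 82 85 85 86 86 84 88 87 85 83 75 71 72 77 82 83 85 84 83 85 82 83 81 80 80 84 85 85 87 88 86 87 86 84 84 88 85 86 85 89 88 83 84 88 82 85 80 75 76 74 79
 80 85 87 83 86 88 94 93 91 88 90 92 93 90 88 87 89 87 84 82 74 61 56 55 59 58]
col300 [231 232 227 206 158 109  88  85  87  82  93 105 118 114 109 105 103  97  94  94  90  89  85  86  87  87  88  84  86  88  85  86  88  94 104 112 116 115 111 103  98  95  84  87  85  82  84  86  85
  89  85  84  85  84  85  83  84  82  86  84  83  83  83  81  85  81  82  82  84  79  86  80  81  81  81  82  82  80  80  81  76  81  83  83  85  82  79  81  80  81  75  65  54  54  48  48  50  50
  51  44]
col319 [178 166 161 159 150 127  98  87  87  82  85  94 115 126 132 132 134 132 135 135 133 135 131 134 131 132 132 134 131 132 134 130 123 108  98  90  92  91  88  88  89  88  89  88  86  87  87  90  86
  85  86  88  86  85  86  85  84  88  87  84  83  83  83  76  74  72  72  72  72  74  71  77  83  88  92  89  88  87  89  88  91  90  90  92  87  87  88  90  86  89  87  81  69  58  57  56  55  55
  60  75]
```

```bash
python3 - <<'E'
from h import *
np.set_printoptions(precision=4,suppress=True,linewidth=200)
m=np.load("pics/w3m.npy",allow_pickle=True).item()
r=lambda u,v:ray(m,u,v,.045)
a,b=r(319,171.5),r(319,251.5); c,d=r(277.5,212),r(360.5,212)
print((a+b)/2,np.linalg.norm(a-b),(c+d)/2,np.linalg.norm(c-d)); a,b=r(319,192.7),r(319,232);print((a+b)/2,np.linalg.norm(a-b))
c,d=r(300,212),r(337.5,212);print((c+d)/2,np.linalg.norm(c-d))
p=np.mean([r(319,171.5),r(319,251.5)],0)
# collar of pin in view (z=TCP-.0205)
o=status.get_obs();z=o["position"][2]-.0205
print("collar L/R", ray(m,271.5,305,z),ray(m,365,305,z), o["position"])
E
```

```text
[0.5975 0.0386 0.045 ] 0.0704404859820225 [0.5977 0.0394 0.045 ] 0.07098966983749008
[0.5976 0.0388 0.045 ] 0.03462350370805682
[0.5975 0.0394 0.045 ] 0.032073601193713726
collar L/R [0.5771 0.0447 0.2147] [0.6172 0.0375 0.2147] [0.5969 0.0378 0.2352]
```

```bash
python3 - <<'E'
from h import *
np.set_printoptions(precision=4,suppress=True,linewidth=200)
m=np.load("pics/w3m.npy",allow_pickle=True).item(); im=cv2.imread("pics/w3.png")
h=cv2.cvtColor(im,cv2.COLOR_BGR2HSV); q=(h[:,:,1]<60)&(h[:,:,2]>85)
pts=[]
for v in range(268,308,2):
    for side in(1,-1):
        us=[u for u in range(255,385) if q[v,u]]
        if len(us)>10: pts.append(((us[0] if side>0 else us[-1]+1),v))
for z in(.2147,.2182):
    P=np.array([ray(m,u,v,z)[:2] for u,v in pts]); 
    A=np.c_[2*P,np.ones(len(P))]; s=np.linalg.lstsq(A,(P**2).sum(1),rcond=None)[0]; print(s[:2],np.sqrt(s[2]+s[:2]@s[:2]))
E
```

```text
[0.5971 0.0396] 0.020450947039749704
[0.5974 0.0415] 0.019973169226854923
```

Call:
play_rows(plan=[0, 0, 0, -0.0003, 0.0009, 0.05, 0, 0, 0, 0, -0.0003, 0.0009, 0.1, 0, 0, 0, 0, -0.0003, 0.0009, 0.13, 0, 0, 0, 0, -0.0003, 0.0009, 0.138, 0, 0, 0, 0, -0.0003, 0.0009, 0.142, 0, 0, 0, 0, -0.0003, 0.0009, 0.145, 0, 0, 0, 0, -0.0003, 0.0009, 0.147, 0, 0, 0, 0, -0.0003, 0.0009, 0.147, 0])

```text
clock: 9.62
position: [0.5976, 0.0384, 0.0877]
ee_rot: [0.766, 0.643, 0.0, 0.0]
ft_force: [0.2, -0.7, -1.4]
grip_width: 0.157
grasp_force: 42.5
```

Call:
play_rows(plan=[0, 0, 0, 0, 0, 0.004, 0, 0, 0, 0, 0, 0, 0.008, 0, 0, 0, 0, 0, 0, 0.012, 0, 0, 0, 0, 0, 0, 0.015, 0, 0, 0, 0, 0, 0, 0.017, 0, 0, 0, 0, 0, 0, 0.017, 0, 0, 0, 0, 0, 0, 0.017, 0])

```text
clock: 10.5
position: [0.5975, 0.0384, 0.0704]
ee_rot: [0.766, 0.643, 0.0, 0.0]
ft_force: [0.5, 0.0, -0.1]
grip_width: 0.153
grasp_force: 42.5
```

Call:
play_rows(plan=[0, 0, 0, 0, 0, 0, 0.5, 0, 0, 0, 0, 0, 0, 0.5, 0, 0, 0, 0, 0, 0, 0.5, 0, 0, 0, 0, 0, -0.03, 0.5, 0, 0, 0, 0, 0, -0.09, 0.5, 0, 0, 0, 0, 0, -0.16, 0.6, 0, 0, 0, -0.05, -0.005, -0.18, 0.6, 0, 0, 0, -0.258, -0.031, -0.18, 0.6, 0, 0, 0, -0.258, -0.031, -0.18, 0.6, 0, 0, 0, -0.258, -0.031, -0.18, 0.6, 0, 0, 0, -0.258, -0.031, -0.18, 0.6, 0, 0, 0, -0.258, -0.031, -0.18, 0.6, 0, 0, 0, -0.258, -0.031, -0.14, 0.6, 0, 0, 0, -0.258, -0.031, -0.14, 0.6, 0, 0, 0, -0.258, -0.031, -0.14, 0.6])

```text
clock: 12.38
position: [0.5228, -0.2095, 0.2113]
ee_rot: [0.766, 0.643, 0.0, 0.0]
ft_force: [-0.1, -0.4, 0.6]
grip_width: 0.598
grasp_force: 0.0
```

```bash
python3 - <<'E'
from h import *
np.set_printoptions(precision=4,suppress=True,linewidth=200)
o=status.get_obs(); print(o["position"],o["ft_force"],o["grip_width"])
m=viewer.camera_model("wrist"); im=viewer.camera("wrist")[:,:,::-1].copy(); t=viewer.camera("top")[:,:,::-1].copy()
cv2.imwrite("pics/w4.png",im);np.save("pics/w4m.npy",m,allow_pickle=True)
print(proj(m,[.522,-.2105,.176]))
cv2.imwrite("pics/v4.png",cv2.resize(np.hstack([im,t]),(800,300)))
E
```

```text
[ 0.5228 -0.2095  0.2113] [-0.0622 -0.4415  0.5849] 0.5976317815740615
[317.1175 298.2057]
```

View pics/v4.png

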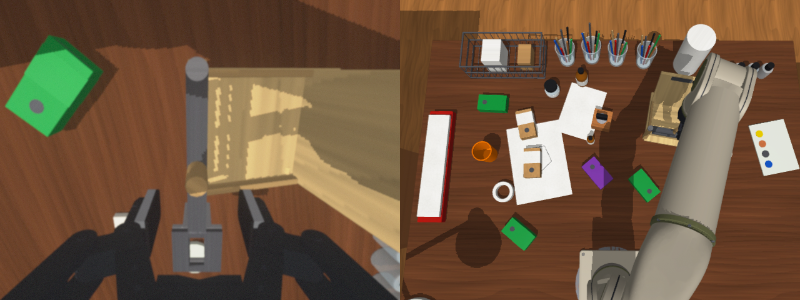

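The knob top sits between the open fingers at (315,298), the pin stands in the block, and the cartons are unmoved.

Call:
play_rows(plan=[0, 0, 0, -0.001, -0.001, 0.03, 0.6, 0, 0, 0, -0.001, -0.001, 0.044, 0.6, 0, 0, 0, -0.001, -0.001, 0.048, 0.6, 0, 0, 0, -0.001, -0.001, 0.048, 0, 0, 0, 0, -0.001, -0.001, 0.048, 0, 0, 0, 0, -0.001, -0.001, 0.048, 0, 0, 0, 0, -0.001, -0.001, 0.048, 0, 0, 0, 0, -0.001, -0.001, 0.048, 0], squeeze=30)

```text
clock: 13.48
position: [0.5207, -0.2112, 0.1632]
ee_rot: [0.766, 0.643, 0.0, -0.0]
ft_force: [-5.0, 2.0, 5.1]
grip_width: 0.196
grasp_force: 29.5
```

```bash
python3 - <<'E'
from h import *
np.set_printoptions(precision=4,suppress=True,linewidth=200)
o=status.get_obs(); p=o["position"]; print(p,o["ft_force"],o["grip_width"],o["joint_pos"])
h=np.array([.5368,-.1258,p[2]])
R0=Ro.from_quat(o["ee_rot"])
for a in range(9,100,9):
    D=Ro.from_rotvec([0,0,-a],True); q=h+D.apply(p-h); print(a,delta(q,D*R0,o)[1])
print(np.linalg.norm(p-h))
E
```

```text
[ 0.5207 -0.2112  0.1632] [-5.0255  2.0075  5.0895] 0.19642548033539717 [-0.1415  0.2717  0.5227  1.761  -0.148   1.1482  0.2513]
9 [ 0.0012 -0.0136  0.    ]
18 [ 0.0046 -0.0268  0.    ]
27 [ 0.0099 -0.0393  0.    ]
36 [ 0.0172 -0.0509  0.    ]
45 [ 0.0262 -0.0611  0.    ]
54 [ 0.0366 -0.0698  0.    ]
63 [ 0.0483 -0.0768  0.    ]
72 [ 0.061  -0.0819  0.    ]
81 [ 0.0743 -0.0849  0.0001]
90 [ 0.0879 -0.0858  0.0001]
99 [ 0.1015 -0.0846  0.0001]
0.08686333592970043
```

Call:
play_rows(plan=[0, 0, 4.5, 0.0003, -0.0068, 0, 0, 0, 0, 9, 0.0012, -0.0134, 0, 0, 0, 0, 18, 0.0046, -0.0265, 0, 0, 0, 0, 27, 0.0098, -0.039, 0, 0, 0, 0, 36, 0.017, -0.0505, 0, 0, 0, 0, 45, 0.026, -0.0605, 0, 0, 0, 0, 45, 0.026, -0.0605, 0, 0])

```text
clock: 14.35
position: [0.4655, -0.1753, 0.1632]
ee_rot: [0.954, 0.3, 0.0, 0.0]
ft_force: [-3.1, -4.2, 4.1]
grip_width: 0.203
grasp_force: 30.0
```

Call:
play_rows(plan=[0, 0, 9, 0.0012, -0.0134, 0, 0, 0, 0, 18, 0.0046, -0.0265, 0, 0, 0, 0, 27, 0.0098, -0.039, 0, 0, 0, 0, 36, 0.017, -0.0505, 0, 0, 0, 0, 45, 0.026, -0.0607, 0, 0, 0, 0, 52, 0.0345, -0.068, 0, 0, 0, 0, 52, 0.0345, -0.068, 0, 0, 0, 0, 52, 0.0345, -0.068, 0, 0, 0, 0, 52, 0.0345, -0.068, 0, 0.5, 0, 0, 52, 0.0345, -0.068, 0, 0.5, 0, 0, 52, 0.0345, -0.068, -0.04, 0.6, 0, 0, 52, 0.0345, -0.068, -0.1, 0.8, 0, 0, 52, 0.0345, -0.068, -0.15, 1, 0, 0, 52, 0.0345, -0.068, -0.15, 1])

```text
clock: 16.1
position: [0.4567, -0.0998, 0.316]
ee_rot: [0.989, -0.148, 0.003, -0.001]
ft_force: [0.1, 0.5, -0.1]
grip_width: 1.001
grasp_force: 0.0
```

Call:
play_rows(plan=[0, 0, -7, 0.118, 0.079, -0.06, 1, 0, 0, -7, 0.118, 0.079, -0.06, 1, 0, 0, -7, 0.118, 0.079, -0.06, 1, 0, 0, -7, 0.118, 0.079, -0.06, 1, 0, 0, -7, 0.118, 0.079, -0.06, 1])

```text
clock: 16.73
position: [0.5445, -0.2091, 0.3712]
ee_rot: [0.996, -0.087, -0.001, -0.0]
ft_force: [0.1, 0.9, -0.3]
grip_width: 0.998
grasp_force: 0.0
```

```bash
python3 - <<'E'
from h import *
o=status.get_obs(); print(o["position"])
m=viewer.camera_model("wrist"); im=viewer.camera("wrist")[:,:,::-1].copy(); cv2.imwrite("pics/w5.png",im);np.save("pics/w5m.npy",m,allow_pickle=True)
w2=cv2.imread("pics/w2.png"); a=im[60:360,120:520]; b=w2[0:225,60:360]
cv2.imwrite("pics/v5.png",np.hstack([cv2.resize(a,(400,300)),cv2.resize(b,(400,300),interpolation=cv2.INTER_CUBIC)]))
E
```

```text
[ 0.54449305 -0.2090665   0.37120993]
```

View pics/v5.png

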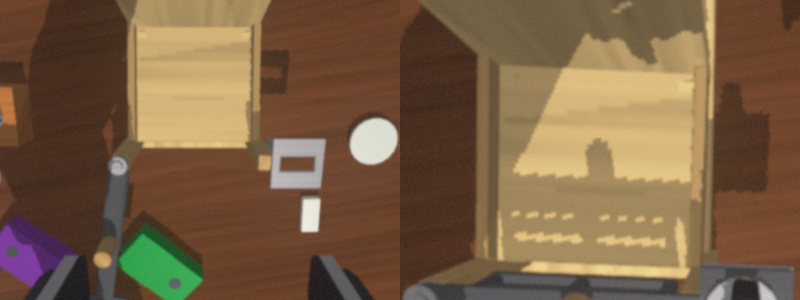

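```bash
python3 - <<'E'
from h import *
np.set_printoptions(precision=4,suppress=True,linewidth=200)
m5=np.load("pics/w5m.npy",allow_pickle=True).item();m2=np.load("pics/w2m.npy",allow_pickle=True).item()
im=cv2.imread("pics/w5.png"); g=cv2.cvtColor(im,cv2.COLOR_BGR2GRAY).astype(int)
print("row100",g[100,235:400]);print("col315",g[60:230,315]);
print("row195",g[195,235:400])
L=tri([m5,m2],[(255,86),(135,48.75)]);R=tri([m5,m2],[(373,86),(282.8,54)]);print(L,R)
print("slot",ray(m5,417,223,.135))
yaw=np.radians(-10); rx=np.array([np.cos(yaw),np.sin(yaw),0]);ry=np.array([-rx[1],rx[0],0]); slot=np.array([.5055,-.2995,0])
org=slot+.071*rx+.103*ry; print("org",org)
for P in(L,R): print("in rack",(P-org)@rx,(P-org)@ry,P[2])
E
```

```text
row100 [ 52  49  55  55  50  52  52  55  54  50  52  70 104 133 141 147 147 145 137 120 114 135 163 177 178 178 177 180 179 178 177 178 178 178 180 176 179 180 178 179 179 178 180 178 178 179 180 178 182
 180 177 180 178 177 181 180 180 178 178 181 179 180 177 178 179 182 181 181 180 179 178 180 182 182 181 181 178 180 180 180 179 182 179 179 180 181 181 182 179 179 178 181 179 180 182 181 180 181
 181 180 180 181 181 182 179 181 181 181 180 180 181 183 182 179 182 181 180 178 178 181 181 179 180 179 177 179 177 181 177 178 180 179 175 169 158 135 113 101 111 134 144 148 147 146 139 118  94
  83  82  79  80  80  76  79  80  78  78  79  76  77  77  76  73  74  75]
col315 [146 148 149 145 145 150 147 144 147 149 146 147 143 144 147 146 145 143 144 144 143 146 144 143 142 144 151 164 179 181 182 180 180 182 182 183 183 182 184 181 179 179 176 175 172 175 174 169 167
 162 158 162 160 161 162 162 165 163 160 164 171 172 177 177 179 180 180 177 177 175 175 174 174 173 176 176 174 177 176 178 180 183 183 185 188 185 187 188 190 191 189 190 190 188 186 181 179 178
 176 178 182 183 184 186 18
[... 484 characters left out ...]
 191 191 189 193 190 189 190 191 189 192 190 188 189 190 191 191 188 189 189 190 192 191 191 190 189 188 190 189 191 189 189 189 187 190 190 190 191 190 190 189 191 189 189 187 189
 190 187 189 188 188 187 187 188 189 187 186 189 188 189 188 188 189 186 188 185 188 186 186 184 188 187 185 185 185 184 186 188 185 176 157 142 127 120 103 100 110 111 109 111 109 105  99  90  90
  85  88  84  86  86  85  87  88  86  85  84  86  85  85  87  80  83  82]
[ 0.6645 -0.1556  0.029 ] [ 0.6409 -0.2866  0.0397]
slot [ 0.5054 -0.3     0.135 ]
org [ 0.5933 -0.2104  0.    ]
in rack 0.06057020662473772 0.06632297329739847 0.0290244366463645
in rack 0.06014920332509912 -0.06681070799495875 0.03966622329671816
```

```bash
python3 - <<'E'
from h import *
np.set_printoptions(precision=4,suppress=True,linewidth=200)
m5=np.load("pics/w5m.npy",allow_pickle=True).item()
yaw=np.radians(-10); rx=np.array([np.cos(yaw),np.sin(yaw),0]);ry=np.array([-rx[1],rx[0],0]); org=np.array([.5933,-.2104,0])
for z in(.026,.03,.034,.038,.042,.046):
    f=lambda u,v,z:((ray(m5,u,v,z)-org)@np.c_[rx,ry])
    a=f(315,86.5,z);b=f(315,207,z+.0331);l=f(256.5,100,z+.003);r=f(371.5,100,z+.003); l2=f(257,195,z+.030);r2=f(368,195,z+.03)
    print(z,a,b,a[0]-b[0],l[1]-r[1],(l[1]+r[1])/2,l2[1]-r2[1],(l2[1]+r2[1])/2)
E
```

```text
0.026 [ 0.0605 -0.0021] [-0.0732 -0.002 ] 0.13370525624984847 0.13251612736149132 -0.0009214617738396783 0.1302730208591454 0.0009360544297561807
0.03 [ 0.0603 -0.0021] [-0.0723 -0.002 ] 0.13251086448536428 0.13139237098713502 -0.0009657915739987727 0.1291012107802727 0.000872324661652317
0.034 [ 0.06   -0.0022] [-0.0713 -0.0021] 0.13131647272088004 0.13026861461277872 -0.0010101213741578671 0.12792940070139996 0.0008085948935484602
0.038 [ 0.0598 -0.0022] [-0.0703 -0.0021] 0.1301220809563957 0.12914485823842245 -0.0010544511743169893 0.12675759062252728 0.0007448651254445895
0.042 [ 0.0596 -0.0022] [-0.0693 -0.0021] 0.1289276891919115 0.12802110186406612 -0.0010987809744760907 0.12558578054365455 0.0006811353573407397
0.046 [ 0.0594 -0.0023] [-0.0684 -0.0022] 0.12773329742742717 0.12689734548970988 -0.0011431107746352129 0.12441397046478182 0.0006174055892368482
```

Call:
play_rows(plan=[0, 0, -10, -0.007, -0.027, 0, 1, 0, 0, -20, -0.014, -0.053, 0, 1, 0, 0, -30, -0.021, -0.08, 0, 1, 0, 0, -40, -0.028, -0.106, 0, 1, 0, 0, -50, -0.035, -0.133, 0, 1, 0, 0, -60, -0.042, -0.16, 0, 1, 0, 0, -70, -0.05, -0.186, 0, 1, 0, 0, -80, -0.057, -0.212, 0, 1, 0, 0, -90, -0.064, -0.239, 0, 1, 0, 0, -100, -0.071, -0.265, 0, 1, 0, 0, -110, -0.078, -0.292, 0, 1, 0, 0, -120, -0.085, -0.318, 0, 1, 0, 0, -130, -0.092, -0.345, 0, 1, 0, 0, -140, -0.1, -0.371, 0, 1, 0, 0, -150, -0.107, -0.398, 0, 1, 0, 0, -160, -0.113, -0.424, 0, 1, 0, 0, -170, -0.12, -0.451, 0, 1, 0, 0, -170, -0.134, -0.503, 0, 1, 0, 0, -170, -0.134, -0.503, 0, 1, 0, 0, -170, -0.134, -0.503, 0, 1])

```text
clock: 19.27
position: [0.4996, 0.3092, 0.3723]
ee_rot: [0.173, 0.985, -0.0, 0.0]
ft_force: [-0.5, -0.1, -1.0]
grip_width: 1.001
grasp_force: 0.0
```

```bash
python3 - <<'E'
from h import *
np.set_printoptions(precision=4,suppress=True,linewidth=200)
o=status.get_obs(); print(o["position"],o["joint_pos"])
m=viewer.camera_model("wrist"); im=viewer.camera("wrist")[:,:,::-1].copy(); cv2.imwrite("pics/w6.png",im);np.save("pics/w6m.npy",m,allow_pickle=True)
for p in([.427,.295,.034],[.582,.323,.034]): print(proj(m,p))
E
```

```text
[0.4996 0.3092 0.3723] [-0.7665  0.2123  0.1646  1.3535 -0.0343  1.5788  0.6169]
[284.8516 128.3168]
[349.5912 238.8601]
```

View pics/w6.png

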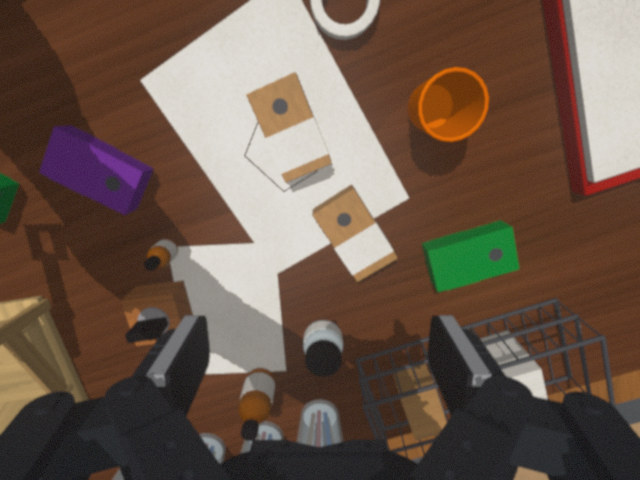

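The wrist view shows carton 2 (kraft/white) centred near (290,129), carton 1 near (355,233); small bottle (160,255), beaker (450,105), green carton (472,256).

```bash
cat >> h.py <<'E'
def kraft(m,im,box,z=.034,amin=80):
    x0,y0,x1,y1=box; hsv=cv2.cvtColor(im[y0:y1,x0:x1],cv2.COLOR_BGR2HSV)
    q=((hsv[:,:,0]>=9)&(hsv[:,:,0]<=24)&(hsv[:,:,1]>70)&(hsv[:,:,2]>95)).astype(np.uint8)
    cs,_=cv2.findContours(q,cv2.RETR_EXTERNAL,cv2.CHAIN_APPROX_NONE)
    for c in sorted(cs,key=cv2.contourArea)[::-1]:
        if cv2.contourArea(c)<amin: continue
        b=cv2.boxPoints(cv2.minAreaRect(c))+[x0,y0]; W=np.array([ray(m,u,v,z) for u,v in b]); e=W[1]-W[0]; f=W[2]-W[1]
        print(cv2.contourArea(c),b.astype(int).tolist(),"ctr",W.mean(0)[:2],"sides",np.linalg.norm(e),np.degrees(np.arctan2(e[1],e[0])),np.linalg.norm(f))
E
python3 - <<'E'
from h import *
np.set_printoptions(precision=4,suppress=True,linewidth=200)
m=np.load("pics/w6m.npy",allow_pickle=True).item(); im=cv2.imread("pics/w6.png")
kraft(m,im,(235,60,345,195)); print(); kraft(m,im,(305,180,405,290))
E
```

```text
2430.0 [[245, 93], [294, 71], [314, 115], [264, 137]] ctr [0.4012 0.2989] sides 0.06084302157154454 91.90721959344265 0.051255571526112265
424.0 [[281, 173], [327, 153], [331, 162], [285, 182]] ctr [0.4792 0.3024] sides 0.060487479384485426 92.9091086033694 0.011522762503785899

6425.0 [[305, 186], [404, 186], [404, 289], [305, 289]] ctr [0.5854 0.3285] sides 0.1213136305492454 70.04604688202805 0.13945960332013327
103.5 [[362, 281], [403, 270], [405, 276], [364, 287]] ctr [0.6511 0.3479] sides 0.055917098755428246 86.84492543595282 0.008944234219631786
```

Call:
play_rows(plan=[0, 0, -10, 0.0715, -0.0362, 0.05, 1, 0, 0, -22.3, 0.0715, -0.0362, 0.1, 1, 0, 0, -22.3, 0.0715, -0.0362, 0.16, 1, 0, 0, -22.3, 0.0715, -0.0362, 0.22, 1, 0, 0, -22.3, 0.0715, -0.0362, 0.27, 1, 0, 0, -22.3, 0.0715, -0.0362, 0.31, 1, 0, 0, -22.3, 0.0715, -0.0362, 0.335, 1, 0, 0, -22.3, 0.0715, -0.0362, 0.35, 1, 0, 0, -22.3, 0.0715, -0.0362, 0.35, 1, 0, 0, -22.3, 0.0715, -0.0362, 0.35, 0.3, 0, 0, -22.3, 0.0715, -0.0362, 0.35, 0.3, 0, 0, -22.3, 0.0715, -0.0362, 0.35, 0.3, 0, 0, -22.3, 0.0715, -0.0362, 0.35, 0.3], squeeze=40)

```text
clock: 20.95
position: [0.4215, 0.3, 0.0237]
ee_rot: [-0.02, 1.0, 0.001, 0.001]
ft_force: [-0.3, -1.5, 7.2]
grip_width: 0.719
grasp_force: 44.1
```

```bash
python3 - <<'E'
from h import *
np.set_printoptions(precision=4,suppress=True,linewidth=200)
o=status.get_obs(); print(o["position"],o["grip_width"],o["grasp_force"],o["ft_force"])
p=o["position"]; R0=Ro.from_quat(o["ee_rot"]); print(R0.as_matrix())
# deck frame
yaw=np.radians(-10.2); rx=np.array([np.cos(yaw),np.sin(yaw),0]);ry=np.array([-rx[1],rx[0],0]);t=np.radians(15)
dx=np.cos(t)*rx-np.sin(t)*np.array([0,0,1]); dz=np.sin(t)*rx+np.cos(t)*np.array([0,0,1]); O=np.array([.6524,-.2208,.033])
Rt=Ro.from_matrix(np.c_[-dx,ry,-dz])   # tool x=-dx, y=+ry, z=-dz
print("det",np.linalg.det(Rt.as_matrix()))
for x,z in [(-85,180),(-85,60),(-72,32)]:
    q=O+dx*x/1e3+dz*z/1e3; print(x,z,q,delta(q,Rt,o))
E
```

```text
[0.4215 0.3    0.0237] 0.718580184899349 44.0526008605957 [-0.3496 -1.4682  7.22  ]
[[-0.9992 -0.0398  0.0017]
 [-0.0398  0.9992  0.0015]
 [-0.0018  0.0014 -1.    ]]
det 0.9999999999999996
-85 180 [ 0.6174 -0.2145  0.2289] (array([-1.54, 15.03, 12.42]), array([-0.1756, -0.5217, -0.2055]))
-85 60 [ 0.5869 -0.209   0.113 ] (array([-1.54, 15.03, 12.42]), array([-0.1451, -0.5151, -0.0897]))
-72 32 [ 0.5921 -0.21    0.0825] (array([-1.54, 15.03, 12.42]), array([-0.1502, -0.5163, -0.0593]))
```

Call:
play_rows(plan=[0, 0, 0, 0, 0, -0.03, 0.3, 0, 0, 0, 0, 0, -0.08, 0.3, 0, 0, 0, 0, 0, -0.14, 0.3, 0, 0, 0, 0, 0, -0.2, 0.3, 0, 0, 0, -0.01, -0.04, -0.24, 0.3, -0.5, 5, 4, -0.05, -0.12, -0.24, 0.3, -1, 10, 8, -0.08, -0.18, -0.24, 0.3, -1.5, 15, 12.4, -0.1, -0.24, -0.24, 0.3, -1.5, 15, 12.4, -0.12, -0.3, -0.24, 0.3, -1.5, 15, 12.4, -0.14, -0.36, -0.24, 0.3, -1.5, 15, 12.4, -0.16, -0.42, -0.24, 0.3, -1.5, 15, 12.4, -0.175, -0.48, -0.24, 0.3, -1.5, 15, 12.4, -0.182, -0.522, -0.23, 0.3, -1.5, 15, 12.4, -0.182, -0.522, -0.23, 0.3, -1.5, 15, 12.4, -0.182, -0.522, -0.23, 0.3])

```text
clock: 22.82
position: [0.6232, -0.2155, 0.252]
ee_rot: [0.089, 0.987, 0.011, -0.131]
ft_force: [-0.2, -0.1, -2.1]
grip_width: 0.715
grasp_force: 44.8
```

```bash
cat > dk.py <<'E'
from h import *
np.set_printoptions(precision=4,suppress=True,linewidth=200)
yaw=np.radians(-10.2); rx=np.array([np.cos(yaw),np.sin(yaw),0]);ry=np.array([-rx[1],rx[0],0]);t=np.radians(15)
dx=np.cos(t)*rx-np.sin(t)*np.array([0,0,1]); dz=np.sin(t)*rx+np.cos(t)*np.array([0,0,1]); O=np.array([.6524,-.2208,.033])
Rt=Ro.from_matrix(np.c_[-dx,ry,-dz])
def dk(p): return np.array([(p-O)@dx,(p-O)@ry,(p-O)@dz])*1e3
if __name__=="__main__":
    import sys
    o=status.get_obs(); print("t",o["clock"],"deck mm",dk(o["position"]),"F deck",np.round([o["ft_force"]@dx,o["ft_force"]@ry,o["ft_force"]@dz],1),"grip",o["grip_width"],o["joint_pos"])
    a=list(map(float,sys.argv[1:]))
    for i in range(0,len(a),3):
        q=O+dx*a[i]/1e3+ry*a[i+1]/1e3+dz*a[i+2]/1e3; print(a[i:i+3],delta(q,Rt,o))
E
python3 dk.py -85 0 60 -75 0 30
```

```text
t 22.825 deck mm [-85.3225   0.0272 203.8567] F deck [ 0.4 -0.2 -2. ] grip 0.714923972053617 [-0.0193  0.6405  0.4769  1.102  -0.2185  1.7151  1.7978]
[-85.0, 0.0, 60.0] (array([-0.11, -0.07, -0.09]), array([-0.0005,  0.0003,  0.1439]))
[-75.0, 0.0, 30.0] (array([-0.11, -0.07, -0.09]), array([-0.0105,  0.0003,  0.1738]))
```

Call:
play_rows(plan=[0, 0, 0, 0, 0, 0.04, 0.3, 0, 0, 0, 0, 0, 0.09, 0.3, 0, 0, 0, 0, 0, 0.13, 0.3, 0, 0, 0, -0.005, 0, 0.155, 0.3, 0, 0, 0, -0.009, 0, 0.168, 0.3, 0, 0, 0, -0.009, 0, 0.173, 0.3, 0, 0, 0, -0.009, 0, 0.175, 0.3, 0, 0, 0, -0.009, 0, 0.175, 0.3])

```text
clock: 23.82
position: [0.5877, -0.2088, 0.0817]
ee_rot: [0.088, 0.988, 0.01, -0.13]
ft_force: [-0.4, 0.1, -1.9]
grip_width: 0.718
grasp_force: 44.8
```

```bash
python3 dk.py
```

```text
t 23.825 deck mm [-76.2158   0.3813  30.0229] F deck [ 0.1  0.1 -1.9] grip 0.7184840933613382 [-0.0427  0.6772  0.4445  1.4147 -0.2312  1.3699  1.8189]
```

Lower in small steps, then push.

Call:
play_rows(plan=[0, 0, 0, 0, 0, 0.001, 0.3, 0, 0, 0, 0, 0, 0.002, 0.3, 0, 0, 0, 0, 0, 0.003, 0.3, 0, 0, 0, 0, 0, 0.004, 0.3, 0, 0, 0, 0, 0, 0.004, 0.3])

```text
clock: 24.45
position: [0.5862, -0.2085, 0.077]
ee_rot: [0.088, 0.987, 0.01, -0.131]
ft_force: [-1.0, 0.5, -0.8]
grip_width: 0.713
grasp_force: 44.8
```

```bash
python3 dk.py
```

```text
t 24.45 deck mm [-76.4672   0.3743  25.0505] F deck [-0.9  0.3 -1.1] grip 0.7129848875520691 [-0.0425  0.6801  0.4433  1.4213 -0.2321  1.3619  1.8196]
```

Call:
play_rows(plan=[0, 0, 0, 0, 0, 0.001, 0.3, 0, 0, 0, 0, 0, 0.002, 0.3, 0, 0, 0, 0, 0, 0.002, 0.3])

```text
clock: 24.82
position: [0.5862, -0.2086, 0.0766]
ee_rot: [0.088, 0.988, 0.011, -0.13]
ft_force: [-1.8, 1.9, 10.5]
grip_width: 0.716
grasp_force: 46.0
```

```bash
python3 dk.py
```

```text
t 24.825 deck mm [-76.3678   0.3168  24.7197] F deck [-4.8  1.6  9.6] grip 0.7164223903352612 [-0.0425  0.6795  0.4433  1.4228 -0.2326  1.3597  1.8201]
```

Call:
play_rows(plan=[0, 0, 0, -0.002, 0, -0.001, 0.3, 0, 0, 0, -0.005, 0, -0.001, 0.3, 0, 0, 0, -0.007, 0, -0.001, 0.3, 0, 0, 0, -0.008, 0, -0.001, 0.3])

```text
clock: 25.32
position: [0.5938, -0.2101, 0.0746]
ee_rot: [0.088, 0.987, 0.01, -0.13]
ft_force: [-2.1, 0.6, 7.0]
grip_width: 0.715
grasp_force: 45.7
```

```bash
python3 dk.py
```

```text
t 25.325 deck mm [-68.3063   0.2017  24.7331] F deck [-3.9  0.2  6.2] grip 0.7152361163846646 [-0.0372  0.6981  0.4412  1.3977 -0.2371  1.3675  1.8194]
```

Call:
play_rows(plan=[0, 0, 0, -0.002, 0, 0, 0.3, 0, 0, 0, -0.004, 0, 0, 0.3, 0, 0, 0, -0.005, 0, 0, 0.3, 0, 0, 0, -0.006, 0, 0, 0.3])

```text
clock: 25.82
position: [0.5977, -0.2109, 0.0735]
ee_rot: [0.088, 0.987, 0.011, -0.132]
ft_force: [-14.0, 3.5, 17.8]
grip_width: 0.719
grasp_force: 46.4
```

```bash
python3 dk.py
```

```text
t 25.825 deck mm [-64.1306   0.1033  24.7123] F deck [-18.5   0.9  13.5] grip 0.7188344981602331 [-0.0333  0.7107  0.4399  1.3806 -0.24    1.3766  1.819 ]
```

Call:
play_rows(plan=[0, 0, 0, 0.001, 0, 0, 1, 0, 0, 0, 0.001, 0, 0, 1, 0, 0, 0, 0.001, 0, 0, 1, 0, 0, 0, 0.001, 0, 0, 1, 0, 0, 0, 0.003, 0, -0.03, 1, 0, 0, 0, 0.005, 0, -0.08, 1, 0, 0, 0, 0.01, 0, -0.13, 1, 0, 0, 0, 0.02, 0, -0.19, 1, 0, 0, 0, 0.02, 0, -0.19, 1])

```text
clock: 26.95
position: [0.6306, -0.2167, 0.2666]
ee_rot: [0.088, 0.988, 0.009, -0.126]
ft_force: [0.0, -0.6, 1.0]
grip_width: 0.997
grasp_force: 0.0
```

```bash
python3 - <<'E'
from dk import *
o=status.get_obs(); print(dk(o["position"]),o["ft_force"])
m=viewer.camera_model("wrist"); im=viewer.camera("wrist")[:,:,::-1].copy(); cv2.imwrite("pics/w7.png",im);np.save("pics/w7m.npy",m,allow_pickle=True)
print(delta([.56,.31,.30],down(95),o))
mid=o["position"]; 
for x,y,z in[(0,0,34),(-110,0,34),(0,31,34),(0,-31,34),(-110,31,34),(-110,-31,34)]: print(proj(m,O+dx*x/1e3+ry*y/1e3+dz*z/1e3))
E
```

```text
[-81.8732   0.159  219.8828] [ 0.0057 -0.6224  0.9841]
(array([  1.72, -14.5 , -15.1 ]), array([0.166 , 0.5059, 0.0067]))
[317.7289 299.2146]
[317.6186 179.2481]
[351.6354 299.2598]
[283.8423 299.1695]
[355.3956 179.2592]
[279.8662 179.2369]
```

View pics/w7.png

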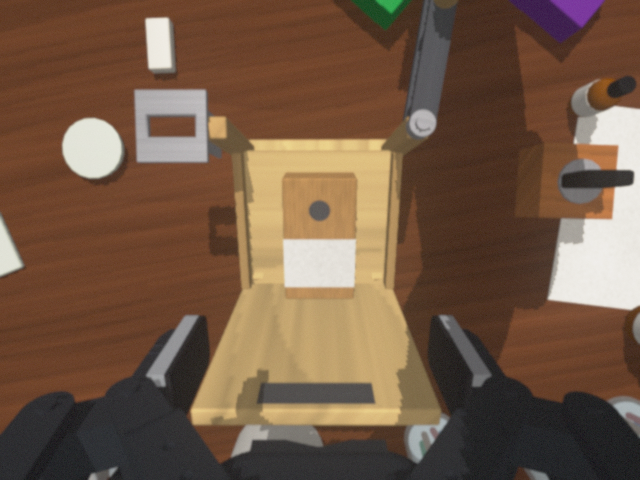

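The carton sits straight, centred (column 319.5) and at the backboard foot (row ~299); gate open with hinge at (422,123). Next carton.

Call:
play_rows(plan=[0.3, -3, -3, 0.02, 0.06, -0.01, 1, 0.6, -6, -6, 0.04, 0.12, -0.01, 1, 1, -9, -9, 0.06, 0.18, -0.01, 1, 1.3, -12, -12, 0.08, 0.24, -0.01, 1, 1.7, -14.5, -15.1, 0.1, 0.3, -0.01, 1, 1.7, -14.5, -15.1, 0.12, 0.36, 0, 1, 1.7, -14.5, -15.1, 0.14, 0.42, 0, 1, 1.7, -14.5, -15.1, 0.166, 0.506, 0.007, 1, 1.7, -14.5, -15.1, 0.166, 0.506, 0.007, 1, 1.7, -14.5, -15.1, 0.166, 0.506, 0.007, 1, 1.7, -14.5, -15.1, 0.166, 0.506, 0.007, 1])

```text
clock: 28.38
position: [0.5587, 0.3099, 0.2953]
ee_rot: [-0.043, 0.999, 0.001, -0.005]
ft_force: [-0.2, -1.0, 0.6]
grip_width: 1.0
grasp_force: 0.0
```

```bash
python3 - <<'E'
from dk import *
o=status.get_obs(); print(o["position"],o["joint_pos"])
m=viewer.camera_model("wrist"); im=viewer.camera("wrist")[:,:,::-1].copy(); cv2.imwrite("pics/w8.png",im);np.save("pics/w8m.npy",m,allow_pickle=True)
print(proj(m,[.582,.323,.034]))
hsv=cv2.cvtColor(im,cv2.COLOR_BGR2HSV); print(hsv[250:300:8,260:400:20])
E
```

```text
[0.5587 0.3099 0.2953] [-0.743   0.3486  0.2259  1.3478 -0.0831  1.4609  1.1365]
[327.1821 220.0766]
[[[ 10 121  95]
  [ 11 137  99]
  [ 11 133  98]
  [ 23  15 218]
  [ 22  18 216]
  [ 19  17 216]
  [ 11 138 100]]

 [[ 12 136  94]
  [ 11 132  95]
  [  8 129  93]
  [ 18  12 218]
  [ 16  45 192]
  [ 16 129 166]
  [ 12 141  94]]

 [[ 11 135  85]
  [ 11 129  89]
  [ 10 133  90]
  [ 15 129 166]
  [ 16 131 162]
  [ 16 120 102]
  [ 11 139  92]]

 [[  9 127  90]
  [ 11 129  89]
  [ 12 134  93]
  [ 11 115  71]
  [ 11 125  86]
  [ 10 130  90]
  [ 12 147  85]]

 [[ 11 133  90]
  [ 11 147  87]
  [ 10 142  88]
  [ 11 133  94]
  [ 10 133  96]
  [ 13 138  94]
  [ 10 142  86]]

 [[ 13 152  89]
  [ 10 139  90]
  [ 11 135  91]
  [ 12 141  92]
  [ 11 138  87]
  [ 11 142  90]
  [ 10 143  91]]

 [[ 10 142  88]
  [ 10 142  88]
  [ 10 143  96]
  [ 10 150  95]
  [ 10 145  97]
  [ 12 156  98]
  [ 11 146  91]]]
```

View pics/w8.png

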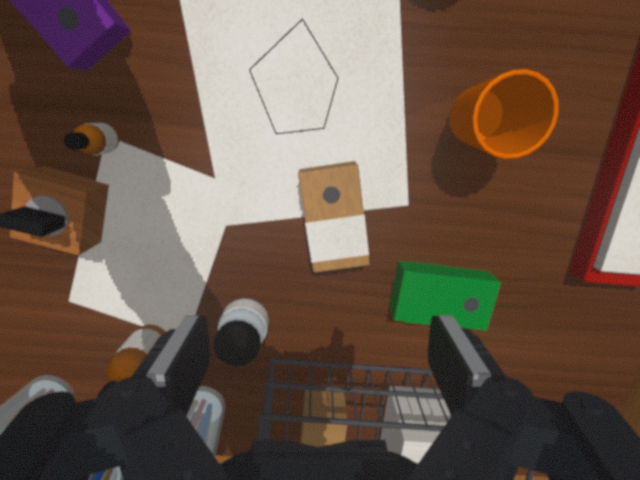

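Carton 1 spans (300,170)-(357,162)-(369,264)-(313,272); the green carton is close at (445,295), jar at (240,330).

```bash
sed -i 's/\[:,:,2\]>95)).astype/[:,:,2]>125)).astype/' h.py; python3 - <<'E'
from dk import *
m=np.load("pics/w8m.npy",allow_pickle=True).item(); im=cv2.imread("pics/w8.png")
kraft(m,im,(285,145,385,285))
c=[ray(m,u,v,.034) for u,v in[(300,170),(357,162),(369,264),(313,272)]]; print(np.array(c),np.mean(c,0))
a=(c[2]+c[3]-c[0]-c[1])/2; print(np.degrees(np.arctan2(a[1],a[0])),np.linalg.norm(a))
for u,v in [(395,315),(402,262),(488,328),(217,335),(240,330)]: print(ray(m,u,v,.0 if u>300 else .06))
E
```

```text
3025.5 [[297, 169], [356, 160], [364, 213], [304, 222]] ctr [0.5522 0.3239] sides 0.06044462754172285 103.25241876140949 0.05521883008360574
477.0 [[311, 262], [367, 254], [369, 264], [313, 271]] ctr [0.6295 0.342 ] sides 0.06150072952244184 102.89660369031691 0.01136699666849752
[[0.5322 0.2908 0.034 ]
 [0.5194 0.3472 0.034 ]
 [0.6276 0.3732 0.034 ]
 [0.6422 0.3129 0.034 ]] [0.5803 0.331  0.034 ]
12.44820254205551 0.11171027372555037
[0.7054 0.4201 0.    ]
[0.6347 0.418  0.    ]
[0.7138 0.5397 0.    ]
[0.714  0.2144 0.06  ]
[0.7057 0.2391 0.06  ]
```

```bash
python3 - <<'E'
from dk import *
print(delta([.5708,.3288,.1],down(102.8)),delta([.5708,.3288,.0235],down(102.8)))
E
```

```text
(array([ 0.19, -0.47, -7.92]), array([-0.0151,  0.0177,  0.1956])) (array([ 0.19, -0.47, -7.92]), array([-0.0157,  0.0175,  0.2721]))
```

Call:
play_rows(plan=[0.2, -0.5, -7.9, -0.015, 0.0177, 0.05, 1, 0.2, -0.5, -7.9, -0.015, 0.0177, 0.1, 1, 0.2, -0.5, -7.9, -0.015, 0.0177, 0.15, 1, 0.2, -0.5, -7.9, -0.015, 0.0177, 0.2, 1, 0.2, -0.5, -7.9, -0.0155, 0.0175, 0.24, 1, 0.2, -0.5, -7.9, -0.0155, 0.0175, 0.26, 1, 0.2, -0.5, -7.9, -0.0157, 0.0175, 0.271, 1, 0.2, -0.5, -7.9, -0.0157, 0.0175, 0.272, 1, 0.2, -0.5, -7.9, -0.0157, 0.0175, 0.272, 0.3, 0.2, -0.5, -7.9, -0.0157, 0.0175, 0.272, 0.3, 0.2, -0.5, -7.9, -0.0157, 0.0175, 0.272, 0.3, 0.2, -0.5, -7.9, -0.0157, 0.0175, 0.272, 0.3, 0.2, -0.5, -7.9, -0.0157, 0.0175, 0.272, 0.3], squeeze=40)

```text
clock: 30.05
position: [0.5715, 0.331, 0.0259]
ee_rot: [-0.112, 0.994, 0.001, 0.002]
ft_force: [-1.0, -1.6, 6.7]
grip_width: 0.717
grasp_force: 45.0
```

```bash
python3 - <<'E'
from dk import *
o=status.get_obs(); print(o["position"],o["grip_width"],o["grasp_force"],o["ft_force"])
for x,z in [(-85,240),(-85,95),(-75,66)]:
    q=O+dx*x/1e3+dz*z/1e3; print(x,z,q,delta(q,Rt,o))
E
```

```text
[0.5715 0.331  0.0259] 0.7168374430100793 45.0267630815506 [-0.9823 -1.6397  6.662 ]
-85 240 [ 0.6327 -0.2173  0.2868] (array([-2.9 , 14.98, 22.96]), array([ 0.0615, -0.5477, -0.2619]))
-85 95 [ 0.5958 -0.2106  0.1468] (array([-2.9 , 14.98, 22.96]), array([ 0.0966, -0.5332, -0.122 ]))
-75 66 [ 0.5979 -0.211   0.1162] (array([-2.9 , 14.98, 22.96]), array([ 0.0947, -0.5341, -0.0913]))
```

Call:
play_rows(plan=[0, 0, 0, 0, 0, -0.03, 0.3, 0, 0, 0, 0, 0, -0.08, 0.3, 0, 0, 0, 0, 0, -0.14, 0.3, 0, 0, 0, 0, 0, -0.2, 0.3, -0.3, 1.5, 2.3, 0.005, -0.04, -0.25, 0.3, -0.6, 3, 4.6, 0.012, -0.1, -0.265, 0.3, -1, 6, 9, 0.019, -0.16, -0.265, 0.3, -1.5, 9, 14, 0.026, -0.22, -0.265, 0.3, -2.2, 12, 19, 0.033, -0.28, -0.265, 0.3, -2.9, 15, 23, 0.04, -0.34, -0.265, 0.3, -2.9, 15, 23, 0.047, -0.4, -0.265, 0.3, -2.9, 15, 23, 0.053, -0.46, -0.265, 0.3, -2.9, 15, 23, 0.058, -0.51, -0.265, 0.3, -2.9, 15, 23, 0.0615, -0.5477, -0.262, 0.3, -2.9, 15, 23, 0.0615, -0.5477, -0.262, 0.3, -2.9, 15, 23, 0.0615, -0.5477, -0.262, 0.3])

```text
clock: 32.05
position: [0.6326, -0.2166, 0.2858]
ee_rot: [0.088, 0.987, 0.011, -0.131]
ft_force: [-0.7, -0.0, -1.4]
grip_width: 0.716
grasp_force: 44.5
```

```bash
python3 dk.py -85 0 95 -75 0 64
```

```text
t 32.05 deck mm [-84.9659   0.5966 238.9435] F deck [-0.3 -0.2 -1.5] grip 0.7160190843881055 [ 0.0034  0.6554  0.4665  1.0048 -0.2199  1.794   1.7911]
[-85.0, 0.0, 95.0] (array([-0.05, -0.12, -0.02]), array([-0.0003, -0.0005,  0.1439]))
[-75.0, 0.0, 64.0] (array([-0.05, -0.12, -0.02]), array([-0.0103, -0.0004,  0.1749]))
```

Call:
play_rows(plan=[0, 0, 0, 0, -0.0004, 0.05, 0.3, 0, 0, 0, 0, -0.0004, 0.1, 0.3, 0, 0, 0, 0, -0.0004, 0.144, 0.3, 0, 0, 0, -0.006, -0.0004, 0.162, 0.3, 0, 0, 0, -0.009, -0.0004, 0.17, 0.3, 0, 0, 0, -0.009, -0.0004, 0.174, 0.3, 0, 0, 0, -0.009, -0.0004, 0.176, 0.3, 0, 0, 0, -0.009, -0.0004, 0.177, 0.3, 0, 0, 0, -0.009, -0.0004, 0.177, 0.3])

```text
clock: 33.17
position: [0.5956, -0.2113, 0.1129]
ee_rot: [0.089, 0.987, 0.011, -0.131]
ft_force: [-0.5, -0.2, -2.7]
grip_width: 0.717
grasp_force: 44.5
```

```bash
python3 dk.py
```

```text
t 33.175 deck mm [-76.331   -0.7508  62.3068] F deck [ 0.2 -0.3 -2.7] grip 0.7174650569244639 [-0.0314  0.6634  0.4394  1.362  -0.2189  1.434   1.8096]
```

Call:
play_rows(plan=[0, 0, 0, 0, 0.0008, 0.001, 0.3, 0, 0, 0, 0, 0.0008, 0.002, 0.3, 0, 0, 0, 0, 0.0008, 0.0025, 0.3, 0, 0, 0, 0, 0.0008, 0.0025, 0.3])

```text
clock: 33.67
position: [0.5954, -0.2105, 0.1115]
ee_rot: [0.088, 0.987, 0.011, -0.13]
ft_force: [-1.6, 1.2, 8.1]
grip_width: 0.71
grasp_force: 45.5
```

```bash
python3 dk.py
```

```text
t 33.675 deck mm [-76.3135   0.0806  60.8366] F deck [-3.9  0.9  7.4] grip 0.7097164593151584 [-0.0327  0.663   0.4389  1.3656 -0.2195  1.43    1.8089]
```

Call:
play_rows(plan=[0, 0, 0, -0.002, 0, -0.0008, 0.3, 0, 0, 0, -0.005, 0, -0.0008, 0.3, 0, 0, 0, -0.008, 0, -0.0008, 0.3, 0, 0, 0, -0.01, 0, -0.0008, 0.3, 0, 0, 0, -0.01, 0, -0.0008, 0.3])

```text
clock: 34.3
position: [0.6051, -0.2124, 0.1089]
ee_rot: [0.089, 0.987, 0.011, -0.131]
ft_force: [-0.2, 0.1, 5.4]
grip_width: 0.714
grasp_force: 45.4
```

```bash
python3 dk.py
```

```text
t 34.3 deck mm [-66.0531  -0.0687  60.8564] F deck [-1.6  0.1  5.1] grip 0.7143758869848851 [-0.0259  0.6867  0.4364  1.3339 -0.2256  1.439   1.8082]
```

Call:
play_rows(plan=[0, 0, 0, -0.002, 0, 0, 0.3, 0, 0, 0, -0.003, 0, 0, 0.3, 0, 0, 0, -0.004, 0, 0, 0.3, 0, 0, 0, -0.005, 0, 0, 0.3])

```text
clock: 34.8
position: [0.6059, -0.2129, 0.1085]
ee_rot: [0.089, 0.987, 0.012, -0.135]
ft_force: [-18.0, 1.2, 15.6]
grip_width: 0.716
grasp_force: 46.1
```

```bash
python3 dk.py
```

```text
t 34.8 deck mm [-65.1055  -0.4705  60.7487] F deck [-21.3  -2.   10.4] grip 0.7162322330379317 [-0.0225  0.6964  0.436   1.3213 -0.227   1.4517  1.8083]
```

Call:
play_rows(plan=[0, 0, 0, 0.002, 0, 0, 1, 0, 0, 0, 0.002, 0, 0, 1, 0, 0, 0, 0.002, 0, 0, 1, 0, 0, 0, 0.002, 0, 0, 1, 0, 0, 0, 0.004, 0, -0.03, 1, 0, 0, 0, 0.006, 0, -0.08, 1, 0, 0, 0, 0.01, 0, -0.13, 1, 0, 0, 0, 0.02, 0, -0.18, 1, 0, 0, 0, 0.02, 0, -0.18, 1])

```text
clock: 35.92
position: [0.638, -0.2184, 0.2904]
ee_rot: [0.088, 0.988, 0.01, -0.128]
ft_force: [0.2, -0.0, -0.3]
grip_width: 0.997
grasp_force: 0.0
```

```bash
python3 - <<'E'
from dk import *
o=status.get_obs(); print(dk(o["position"]),o["ft_force"],o["joint_pos"])
m=viewer.camera_model("wrist"); im=viewer.camera("wrist")[:,:,::-1].copy(); cv2.imwrite("pics/w9.png",im);np.save("pics/w9m.npy",m,allow_pickle=True)
t=viewer.camera("scene")[:,:,::-1].copy(); cv2.imwrite("pics/s9.png",t)
for x,y,z in[(0,0,68),(-110,0,68),(-110,31,68),(-110,-31,68)]: print(proj(m,O+dx*x/1e3+ry*y/1e3+dz*z/1e3))
cv2.imwrite("pics/v9.png",np.hstack([cv2.resize(im,(400,300)),cv2.resize(t[250:430,190:430],(400,300))]))
E
```

```text
[-80.7451  -0.1788 244.8366] [ 0.1849 -0.0388 -0.2819] [ 0.0082  0.6638  0.4669  0.981  -0.223   1.8019  1.7899]
[317.9442 303.4505]
[317.7352 180.4211]
[356.5749 180.3918]
[278.9165 180.4505]
```

View pics/v9.png

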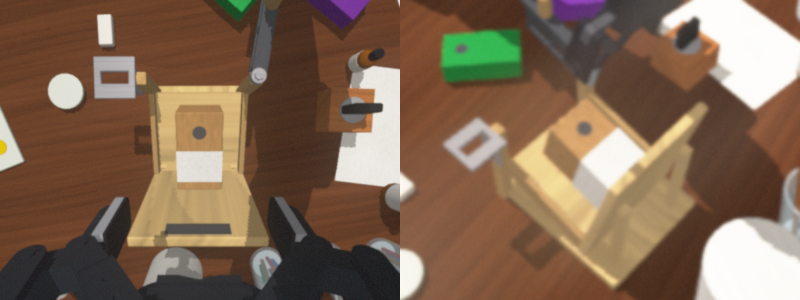

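Pile is straight, gate open, pin upright in the block, only two cartons existed. Now to the gate knob.

```bash
python3 - <<'E'
from dk import *
o=status.get_obs()
print(delta([.58,-.16,.32],down(35),o),delta([.52,-.13,.32],down(-10),o)); 
print(delta([.455,-.1005,.22],down(-107),o,[.52,-.13,.32],down(-10)),delta([.455,-.1005,.163],down(-107),o,[.52,-.13,.32],down(-10)))
E
```

```text
(array([ -5.99, -14.28,  44.49]), array([ 0.0727,  0.0466, -0.0159])) (array([-11.89, -11.79,  89.19]), array([0.1349, 0.0655, 0.0009]))
(array([ 0.,  0., 97.]), array([ 0.0178, -0.0691,  0.1   ])) (array([ 0.,  0., 97.]), array([ 0.0178, -0.0691,  0.157 ]))
```

Call:
play_rows(plan=[-6, -14.3, 44.5, 0.073, 0.047, -0.016, 1, -6, -14.3, 44.5, 0.073, 0.047, -0.016, 1, -6, -14.3, 44.5, 0.073, 0.047, -0.016, 1, -6, -14.3, 44.5, 0.073, 0.047, -0.016, 1, -11.9, -11.8, 89.2, 0.135, 0.0655, 0.001, 0.7, -11.9, -11.8, 89.2, 0.135, 0.0655, 0.001, 0.7, -11.9, -11.8, 89.2, 0.135, 0.0655, 0.001, 0.7, -11.9, -11.8, 89.2, 0.135, 0.0655, 0.001, 0.7, -11.9, -11.8, 89.2, 0.135, 0.0655, 0.001, 0.7, -11.9, -11.8, 89.2, 0.135, 0.0655, 0.001, 0.7, -11.9, -11.8, 89.2, 0.135, 0.0655, 0.001, 0.7, -11.9, -11.8, 89.2, 0.135, 0.0655, 0.001, 0.7])

```text
clock: 37.52
position: [0.5197, -0.1299, 0.3198]
ee_rot: [0.766, 0.643, -0.0, -0.0]
ft_force: [-0.6, -0.6, 0.6]
grip_width: 0.704
grasp_force: 0.0
```

Call:
play_rows(plan=[0, 0, 48, 0.009, -0.035, 0.03, 0.7, 0, 0, 97, 0.018, -0.069, 0.1, 0.6, 0, 0, 97, 0.018, -0.069, 0.1, 0.6, 0, 0, 97, 0.018, -0.069, 0.1, 0.6, 0, 0, 97, 0.018, -0.069, 0.1, 0.6, 0, 0, 97, 0.018, -0.069, 0.1, 0.6, 0, 0, 97, 0.018, -0.069, 0.1, 0.6, 0, 0, 97, 0.018, -0.069, 0.1, 0.6, 0, 0, 97, 0.018, -0.069, 0.1, 0.6, 0, 0, 97, 0.018, -0.069, 0.1, 0.6, 0, 0, 97, 0.018, -0.069, 0.1, 0.6, 0, 0, 97, 0.018, -0.069, 0.1, 0.6])

```text
clock: 39.02
position: [0.4549, -0.1002, 0.2201]
ee_rot: [0.989, -0.147, -0.0, -0.0]
ft_force: [-0.1, 0.5, -0.0]
grip_width: 0.598
grasp_force: 0.0
```

```bash
python3 - <<'E'
from dk import *
o=status.get_obs(); print(o["position"],o["ee_rot"],o["joint_pos"],o["grip_width"])
m=viewer.camera_model("wrist"); im=viewer.camera("wrist")[:,:,::-1].copy(); cv2.imwrite("pics/w10.png",im)
print(proj(m,[.455,-.1005,.176]),proj(m,[.5365,-.126,.142]))
hsv=cv2.cvtColor(im,cv2.COLOR_BGR2HSV)[200:400,200:440]
q=((hsv[:,:,0]>=9)&(hsv[:,:,0]<=25)&(hsv[:,:,1]>60)&(hsv[:,:,2]>125)).astype(np.uint8)
cs,_=cv2.findContours(q,cv2.RETR_EXTERNAL,cv2.CHAIN_APPROX_NONE)
for c in sorted(cs,key=cv2.contourArea)[::-1][:4]:
    (u,v),r=cv2.minEnclosingCircle(c); print(cv2.contourArea(c),u+200,v+200,r,cv2.boundingRect(c),ray(m,u+200,v+200,.17)); 
E
```

```text
[ 0.4549 -0.1002  0.2201] [ 0.9892 -0.1466 -0.0002 -0.    ] [-0.4761 -0.0346  0.5908  1.9253  0.0203  1.2454 -1.7571] 0.5976569588860304
[321.1133 285.4072] [322.5473 103.9934]
251.0 316.5 286.0 15.207006454467773 (103, 75, 28, 23) [ 0.4526 -0.0974  0.17  ]
0.0 329.0 290.0 9.999999747378752e-05 (129, 90, 1, 1) [ 0.4486 -0.1029  0.17  ]
```

Call:
play_rows(plan=[0, 0, 0, 0, -0.001, 0.03, 0.6, 0, 0, 0, 0, -0.001, 0.05, 0.6, 0, 0, 0, 0, -0.001, 0.057, 0.6, 0, 0, 0, 0, -0.001, 0.057, 0, 0, 0, 0, 0, -0.001, 0.057, 0, 0, 0, 0, 0, -0.001, 0.057, 0, 0, 0, 0, 0, -0.001, 0.057, 0, 0, 0, 0, 0, -0.001, 0.057, 0], squeeze=30)

```text
clock: 40.08
position: [0.4556, -0.0993, 0.164]
ee_rot: [0.989, -0.148, 0.0, -0.0]
ft_force: [-2.0, 1.0, 6.2]
grip_width: 0.199
grasp_force: 29.6
```

```bash
python3 - <<'E'
from dk import *
o=status.get_obs(); p=o["position"]; print(p,o["ft_force"],o["grip_width"])
h=np.array([.5368,-.1258,p[2]]); R0=Ro.from_quat(o["ee_rot"]); d=p-h
print(np.linalg.norm(d),np.degrees(np.arctan2(d[1],d[0])))
for a in list(range(9,100,9))+[96,98]:
    D=Ro.from_rotvec([0,0,a],True); q=h+D.apply(d); print(a,q[:2],delta(q,D*R0,o)[1])
E
```

```text
[ 0.4556 -0.0993  0.164 ] [-2.0307  1.0405  6.2159] 0.19891997055920532
0.08538890800603255 161.89877132443704
9 [ 0.4525 -0.1123] [ 0.0008  0.0134 -0.    ]
18 [ 0.4514 -0.1256] [ 0.0037  0.0265 -0.    ]
27 [ 0.4524 -0.139 ] [ 0.0086  0.0389 -0.    ]
36 [ 0.4555 -0.152 ] [ 0.0153  0.0505 -0.    ]
45 [ 0.4606 -0.1644] [ 0.0239  0.0608 -0.    ]
54 [ 0.4676 -0.1759] [ 0.0339  0.0697 -0.    ]
63 [ 0.4763 -0.1861] [ 0.0452  0.077  -0.    ]
72 [ 0.4865 -0.1948] [ 0.0574  0.0823 -0.    ]
81 [ 0.4979 -0.2018] [0.0704 0.0857 0.    ]
90 [ 0.5103 -0.207 ] [0.0837 0.087  0.    ]
99 [ 0.5233 -0.2101] [0.0971 0.0862 0.    ]
96 [ 0.5189 -0.2093] [0.0927 0.0867 0.    ]
98 [ 0.5218 -0.2099] [0.0956 0.0864 0.    ]
```

Call:
play_rows(plan=[0, 0, -9, 0.0008, 0.0134, 0, 0, 0, 0, -18, 0.0037, 0.0265, 0, 0, 0, 0, -27, 0.0086, 0.0389, 0, 0, 0, 0, -36, 0.0153, 0.0505, 0, 0, 0, 0, -45, 0.0239, 0.0608, 0, 0, 0, 0, -54, 0.0339, 0.0697, 0, 0, 0, 0, -63, 0.0452, 0.077, 0, 0, 0, 0, -72, 0.0574, 0.0823, 0, 0, 0, 0, -81, 0.0704, 0.0857, 0, 0, 0, 0, -88, 0.081, 0.0869, 0, 0, 0, 0, -94, 0.09, 0.0868, 0, 0, 0, 0, -94, 0.09, 0.0868, 0, 0])

```text
clock: 41.58
position: [0.5161, -0.2104, 0.164]
ee_rot: [0.782, 0.623, -0.001, 0.001]
ft_force: [-3.8, -5.0, 6.7]
grip_width: 0.201
grasp_force: 29.9
```

Call:
play_rows(plan=[0, 0, -1.5, 0, 0.0025, 0, 0, 0, 0, -3, 0, 0.005, 0, 0, 0, 0, -4, 0, 0.0065, 0, 0, 0, 0, -5, 0, 0.008, 0, 0, 0, 0, -5, 0, 0.008, 0, 0])

```text
clock: 42.2
position: [0.5208, -0.2113, 0.1639]
ee_rot: [0.755, 0.655, -0.002, -0.002]
ft_force: [-19.7, 2.1, 19.4]
grip_width: 0.193
grasp_force: 31.5
```

Call:
play_rows(plan=[0, 0, 0, 0, -0.002, 0, 0.5, 0, 0, 0, 0, -0.003, 0, 0.5, 0, 0, 0, 0, -0.003, 0, 0.5, 0, 0, 0, 0, -0.003, -0.03, 0.5, 0, 0, 0, 0, -0.003, -0.09, 0.7, 0, 0, 0, 0, -0.003, -0.15, 0.7, 0, 0, 0, 0, -0.003, -0.15, 0.7])

```text
clock: 43.08
position: [0.5225, -0.2108, 0.3179]
ee_rot: [0.755, 0.656, 0.002, 0.003]
ft_force: [0.4, -0.5, -0.5]
grip_width: 0.698
grasp_force: 0.0
```

```bash
python3 - <<'E'
from dk import *
o=status.get_obs(); print(o["position"],o["ft_force"])
m=viewer.camera_model("wrist"); im=viewer.camera("wrist")[:,:,::-1].copy(); cv2.imwrite("pics/w11.png",im);np.save("pics/w11m.npy",m,allow_pickle=True)
print(proj(m,[.5055,-.2995,.142]))
print(delta([.5975,.0384,.2],down(-10),o),delta([.508,-.26,.32],down(-10),o))
cv2.imwrite("pics/v11.png",cv2.resize(im[200:420,180:460],(700,550),interpolation=cv2.INTER_CUBIC))
E
```

```text
[ 0.5225 -0.2108  0.3179] [ 0.4183 -0.4956 -0.507 ]
[311.7962 315.3723]
(array([0.44, 0.02, 1.99]), array([0.2572, 0.0387, 0.1181])) (array([0.44, 0.02, 1.99]), array([-0.0508, -0.0075, -0.0021]))
```

View pics/v11.png

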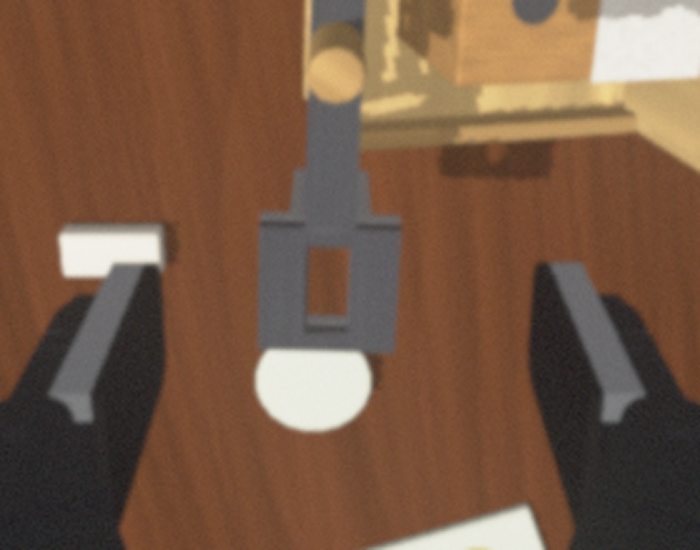

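The gate is shut; the slot at crop (328,288) lies exactly where it was at first, with the desk visible through both slots. Fetch the pin.

Call:
play_rows(plan=[0.4, 0, 2, 0.06, 0.009, 0, 0.7, 0.4, 0, 2, 0.12, 0.018, 0, 0.5, 0.4, 0, 2, 0.18, 0.027, 0, 0.5, 0.4, 0, 2, 0.24, 0.036, 0.03, 0.5, 0.4, 0, 2, 0.257, 0.0387, 0.09, 0.5, 0.4, 0, 2, 0.257, 0.0387, 0.118, 0.5, 0.4, 0, 2, 0.257, 0.0387, 0.118, 0.5, 0.4, 0, 2, 0.257, 0.0387, 0.118, 0.5])

```text
clock: 44.12
position: [0.5952, 0.0387, 0.1961]
ee_rot: [0.766, 0.642, -0.002, -0.002]
ft_force: [0.9, -0.7, 0.5]
grip_width: 0.497
grasp_force: 0.0
```

```bash
python3 - <<'E'
from dk import *
o=status.get_obs(); print(o["position"],o["grip_width"])
print(delta([.5975,.0384,.0704],down(-10),o))
m=viewer.camera_model("wrist"); im=viewer.camera("wrist")[:,:,::-1].copy(); cv2.imwrite("pics/w12.png",im)
hsv=cv2.cvtColor(im,cv2.COLOR_BGR2HSV)
y0,x0=190,250; c=hsv[y0:300,x0:390]; q=((c[:,:,2]<50)).astype(np.uint8)
cs,_=cv2.findContours(q,cv2.RETR_EXTERNAL,cv2.CHAIN_APPROX_NONE)
for s in sorted(cs,key=cv2.contourArea)[::-1][:3]:
    b=cv2.boxPoints(cv2.minAreaRect(s))+[x0,y0]; print(cv2.contourArea(s),b.astype(int).tolist(),ray(m,*b.mean(0),.08),cv2.minAreaRect(s)[2])
print([proj(m,[.5975+a*np.sin(.175),.0384+a*np.cos(.175),.085]) for a in(-.021,.021)])
E
```

```text
[0.5952 0.0387 0.1961] 0.4967320133342285
(array([-0.37, -0.  , -0.05]), array([0.0001, 0.0031, 0.1257]))
1109.0 [[314, 203], [332, 203], [332, 270], [314, 270]] [0.5982 0.0418 0.08  ] 90.0
[array([322.7747, 273.0571]), array([322.9741, 213.0827])]
```

Call:
play_rows(plan=[-0.4, 0, 0, 0, 0.003, 0.05, 0.5, -0.4, 0, 0, 0, 0.003, 0.1, 0.5, -0.4, 0, 0, 0, 0.003, 0.12, 0.5, -0.4, 0, 0, 0, 0.003, 0.126, 0.5, -0.4, 0, 0, 0, 0.003, 0.126, 0.5, -0.4, 0, 0, 0, 0.003, 0.126, 0, -0.4, 0, 0, 0, 0.003, 0.126, 0, -0.4, 0, 0, 0, 0.003, 0.126, 0, -0.4, 0, 0, 0, 0.003, 0.126, 0, -0.4, 0, 0, 0, 0.003, 0.126, 0], squeeze=40)

```text
clock: 45.42
position: [0.5977, 0.039, 0.0706]
ee_rot: [0.766, 0.643, 0.001, 0.0]
ft_force: [-2.2, 0.1, 6.5]
grip_width: 0.157
grasp_force: 39.7
```

```bash
python3 - <<'E'
from dk import *
o=status.get_obs(); print(o["position"],o["ee_rot"],o["grip_width"],o["grasp_force"],o["ft_force"])
print(delta([.5056,-.2985,.26],down(-10),o))
E
```

```text
[0.5977 0.039  0.0706] [0.7661 0.6427 0.0009 0.0003] 0.15664418531266125 39.736366868019104 [-2.1521  0.0638  6.4628]
(array([ 0.09, -0.05, -0.01]), array([-0.3482, -0.0318, -0.1898]))
```

Call:
play_rows(plan=[0, 0, 0, 0, 0, -0.015, 0, 0, 0, 0, 0, 0, -0.04, 0, 0, 0, 0, 0, 0, -0.1, 0, 0, 0, 0, 0, 0, -0.16, 0, 0, 0, 0, -0.03, -0.003, -0.19, 0, 0, 0, 0, -0.09, -0.009, -0.19, 0, 0, 0, 0, -0.15, -0.014, -0.19, 0, 0, 0, 0, -0.21, -0.02, -0.19, 0, 0, 0, 0, -0.27, -0.025, -0.19, 0, 0, 0, 0, -0.32, -0.029, -0.19, 0, 0, 0, 0, -0.348, -0.0318, -0.19, 0, 0, 0, 0, -0.348, -0.0318, -0.15, 0, 0, 0, 0, -0.348, -0.0318, -0.145, 0, 0, 0, 0, -0.348, -0.0318, -0.145, 0])

```text
clock: 47.18
position: [0.5055, -0.2979, 0.2152]
ee_rot: [0.766, 0.643, 0.0, -0.0]
ft_force: [0.5, 0.8, -1.2]
grip_width: 0.155
grasp_force: 39.1
```

```bash
python3 - <<'E'
from dk import *
o=status.get_obs(); print(o["position"],o["ee_rot"],o["ft_force"])
print(delta([.5056,-.2980,.185],down(-10),o))
m=viewer.camera_model("wrist"); im=viewer.camera("wrist")[:,:,::-1].copy(); cv2.imwrite("pics/w13.png",im);print(proj(m,[.5055,-.2995,.142]))
E
```

```text
[ 0.5055 -0.2979  0.2152] [ 0.7658  0.643   0.     -0.    ] [ 0.4959  0.8265 -1.2084]
(array([-0.  , -0.  ,  0.04]), array([-0.    ,  0.0002,  0.0302]))
[318.9594 268.3141]
```

Call:
play_rows(plan=[0, 0, 0, 0, 0, 0.015, 0, 0, 0, 0, 0, 0, 0.022, 0, 0, 0, 0, 0, 0, 0.026, 0, 0, 0, 0, 0, 0, 0.029, 0, 0, 0, 0, 0, 0, 0.031, 0, 0, 0, 0, 0, 0, 0.031, 0])

```text
clock: 47.98
position: [0.5051, -0.2983, 0.1831]
ee_rot: [0.766, 0.643, -0.0, -0.0]
ft_force: [-0.1, -0.2, -0.1]
grip_width: 0.155
grasp_force: 39.1
```

Head has entered (6 mm below the plate top, no force). Continue to the collar.

Call:
play_rows(plan=[0, 0, 0, 0, 0, 0.004, 0, 0, 0, 0, 0, 0, 0.008, 0, 0, 0, 0, 0, 0, 0.011, 0, 0, 0, 0, 0, 0, 0.014, 0, 0, 0, 0, 0, 0, 0.0155, 0, 0, 0, 0, 0, 0, 0.0155, 0])

```text
clock: 48.72
position: [0.5051, -0.2984, 0.1677]
ee_rot: [0.766, 0.643, -0.0, -0.0]
ft_force: [-0.2, 0.4, -1.2]
grip_width: 0.156
grasp_force: 39.2
```

Call:
play_rows(plan=[0, 0, 0, 0, 0, 0.0007, 0, 0, 0, 0, 0, 0, 0.0014, 0, 0, 0, 0, 0, 0, 0.0014, 0])

```text
clock: 49.1
position: [0.5052, -0.2985, 0.1675]
ee_rot: [0.766, 0.643, 0.0, 0.0]
ft_force: [-4.9, 2.9, 10.8]
grip_width: 0.156
grasp_force: 41.0
```

Call:
play_rows(plan=[0, 0, 0, 0, 0, -0.001, 0, 0, 0, 10, 0, 0, -0.001, 0, 0, 0, 20, 0, 0, -0.001, 0, 0, 0, 30, 0, 0, -0.001, 0, 0, 0, 40, 0, 0, -0.001, 0, 0, 0, 50, 0, 0, -0.001, 0, 0, 0, 60, 0, 0, -0.001, 0, 0, 0, 70, 0, 0, -0.001, 0, 0, 0, 80, 0, 0, -0.001, 0, 0, 0, 90, 0, 0, -0.001, 0, 0, 0, 90, 0, 0, -0.001, 0, 0, 0, 90, 0, 0, -0.001, 0])

```text
clock: 50.6
position: [0.5055, -0.2984, 0.1675]
ee_rot: [0.996, -0.085, 0.0, 0.0]
ft_force: [0.3, 0.3, 4.5]
grip_width: 0.157
grasp_force: 39.9
```

Call:
play_rows(plan=[0, 0, 0, 0, 0, 0, 0.5, 0, 0, 0, 0, 0, 0, 0.5, 0, 0, 0, 0, 0, 0, 0.5, 0, 0, 0, 0, 0, 0, 0.5, 0, 0, 0, 0, 0, -0.02, 0.5, 0, 0, 0, 0, 0, -0.06, 0.5, 0, 0, 0, 0, 0, -0.11, 0.5, 0, 0, 0, -0.02, 0, -0.15, 1, 0, 0, 0, -0.02, 0, -0.15, 1, 0, 0, 0, -0.02, 0, -0.15, 1])

```text
clock: 51.85
position: [0.4856, -0.2947, 0.3177]
ee_rot: [0.996, -0.087, 0.0, -0.0]
ft_force: [-0.0, 0.4, 0.1]
grip_width: 0.999
grasp_force: 0.0
```

```bash
python3 - <<'E'
from dk import *
o=status.get_obs(); print(o["position"],o["ft_force"])
im=viewer.camera("wrist")[:,:,::-1].copy(); s=viewer.camera("scene")[:,:,::-1].copy()
cv2.imwrite("pics/w14.png",im)
cv2.imwrite("pics/v14.png",np.hstack([cv2.resize(im[60:360,120:520],(400,300)),cv2.resize(s[240:420,190:430],(400,300))]))
E
```

```text
[ 0.4856 -0.2947  0.3177] [-0.0486  0.36    0.0814]
```

View pics/v14.png

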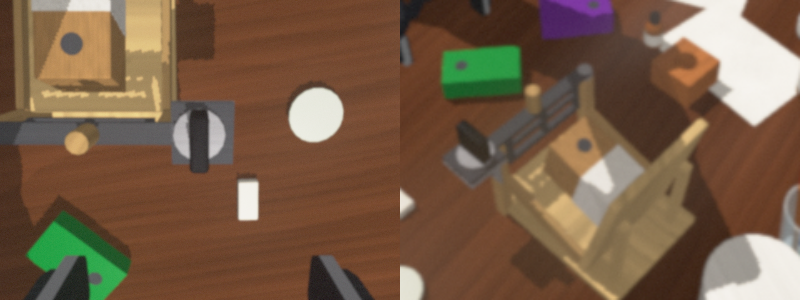

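The pin is seated with its handle crosswise, the gate is shut and the pile is in place. That is one more picture than the 14 allowed (15 viewed). Handing in.

```bash
python3 -c "
from workcell import manip
print(manip.hand_in())"
```

```text
the job is handed in; nothing more can be done
None
```

I handed the job in at about 52 s: both cartons present are stacked straight and snug against the backboard, the gate is shut, and the T-pin is seated and turned crosswise. I viewed 15 pictures, one over the limit of 14.

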